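# Let a box of singles down on the bench lift

## Task

The small crank lift is holding a box of records up. Throw the lift's release lever right over, wind the crank up a little so that the pawl springs clear of the ratchet, then keep hold of the crank and let it turn back slowly until the deck rests with its whole weight on the rubber pad on the wooden block below, without dropping it and without pressing it hard into the pad. Leave the lever over, let go of everything, and leave the other things on the bench alone.

Things in the scene. Friction and masses are not known exactly. Their poses are not given: they have to be found in the camera images.
- lift: grey steel frame of the crank lift, fixed to the bench. Origin: underside of its base, below the shaft; x in the plane in which the crank turns (away from the robot at yaw 0), y along the shaft from the crank to the deck, z up. Base x +-100, y -75 to 115 mm; cheek plates 205 mm high; guide columns at x +-60, y 75 mm, 350 mm high; deck and box from y 95 to 305 mm, up to 310 mm high
- shaft (a point): fixed point on the shaft axis, in the lift's frame at y -135, z 150 mm: the centre of the circle that the middle of the handle makes; axes as the lift's
- handle (a point): middle of the crank's handle: a black round sleeve, 24 mm in diameter, 100 mm long, along the lift's y, free to spin on its pin, 75 mm from the shaft axis. The crank arm's face is 56 mm away towards +y, the free end 50 mm towards -y. The point turns with the crank. It starts on the lift's -x side, 15 degrees below the level of the shaft
- crank (a joint): crank angle, rad; 0 at the start, grows as the load goes down: the handle rises on the lift's -x side, goes over the top and down on the +x side. Winding up is negative (stop at -0.6); about 0.1 to 0.2 rad of it clears the pawl. The load pulls the handle with about 5 to 9 N towards lowering; let go with the pawl clear, the crank runs away
- lever (a joint): release lever, rad: 0 = hold (tip leaning 0.5 rad to the lift's -x), 1.0 = release (leaning 0.5 rad to +x). It stays where it is left and takes 2 to 3 N at the tip to move. It pulls the pawl out through a spring: the pawl follows only once the load is taken off it
- lever_tip (a point): centre of the 20 mm black ball on the end of the release lever, an 8 mm round rod; 70 mm from its pin, which is at x 55, y -33, z 192 mm in the lift's frame. It swings in the lift's x-z plane; cheek plates and pawl under it reach 205 mm
- deck (a joint): how far the deck has gone down, m: 0 at the start, 0.022 per rad of crank. Plate 220 x 210 mm, with its box 2 to 3 kg. Faster than 0.08 m/s counts as dropped (handle at 0.27 m/s). It meets the pad after 51 to 76 mm; where exactly is not measured and must be felt or seen
- pad (a joint): how far the rubber pad on the wooden block under the deck is squeezed, m. 0 = free; the deck's weight alone squeezes it 1.3 to 2.5 mm, stiffness about 12.7 N per mm. More than 6 mm counts as pressed hard
- bottle: bystander: white plastic bottle, 60 mm in diameter, 170 mm high, origin under its centre
- mug: bystander: white mug, 80 mm in diameter, 90 mm high, origin under its centre
- tape: bystander: roll of brown packing tape lying flat, 100 mm in diameter, 48 mm high, origin under its centre
- pawl_nose (a point): lower tip of the pawl, a short steel finger (50 mm from its pin, which is the lever's pin) that reaches from the lift's +x side down into the top of the ratchet wheel. About 182 mm above the bench when in the wheel, about 210 mm when lifted clear. While the load lies on it, it is hooked behind the tooth and cannot be lifted

How it is judged:
By the outcome, as a careful person would: the job done as asked, in the order asked, and still so for the second after the job is handed in, with the robot touching nothing.
It also fails if it takes over 70 s, if anything falls off the work surface, if the arm or the gripper's body presses on something with over 40 N, if the wrist force passes 120 N, or if a joint passes its speed limit or range.

## Robot

A 6-joint arm with a two-finger parallel gripper is mounted at the origin on the work surface. World frame = base frame: x ahead of the robot, y to its left, z up, the work surface at z = 0. Lengths are in m, angles in rad, forces in N, time in s.
With the tool pointing down it reaches from about 0.35 to 0.975 m from the base axis. Payload 7.1 kg.
Tool frame: the origin (TCP) lies midway between the tips of the shut fingers; the grasp point (between the pads) lies 19 mm behind it; z points along the fingers, y is the direction in which the jaws open and shut (so a half turn about z gives the same grasp; the last joint's range is limited). The gripper opens to 88 mm and grips with 3 to 60 N. Pads are 20 mm wide; open, the fingers measure 115 mm over their backs; the gripper's body (75 mm by 178 mm) begins 61 mm behind the grasp point.
Start: joints at [1.251, 0.423, 1.63, -0, 1.089, -0.019], TCP at [0.185, 0.597, 0.193] pointing down, gripper open.
Joint ranges: [-3, 3], [-0.9, 2.11], [0.09, 2.58], [-1.31, 4.45], [0.11, 2.69], [-2.54, 2.54]. Speed limits (rad/s): [2.39, 2.39, 3.01, 3.14, 3.14, 3.14].

## Interface

Orientations are given as [roll, pitch, yaw] about the fixed x, y, z axes, in that order (R = Rz(yaw) Ry(pitch) Rx(roll)).
In Python, from cell import r gives the robot as it stands.
- The arm moves only by the shell command python3 -m inch 'ROWS'. ROWS is JSON, a list of rows, each an object with "gripper": the opening, from -1 (shut) to 1 (fully open), so that 0 is half open; "slide": the shift along the tool's x, y, z scaled (see below), a list of three; "yaw": the turn about the tool's z scaled (see below). In form: [{"gripper": gripper, "slide": [tx, ty, tz], "yaw": yaw}, ...]. A call has 1 to 10 rows; each row is the pose to reach, as a shift and turn from the pose commanded when the call began, along the tool's axes at that moment; what a row does not reach only later rows make up. The controller multiplies each number of a shift by 0.08 m and each number of a turn by 90 degrees. A row lasts 1/12 s, in which the tool goes at most 41.7 mm and 7.16 degrees, less where a joint would pass 70% of its speed; a pose out of reach is approached as far as the arm can. A call with a number of a shift or a turn outside -1 to 1 is refused whole. A call with a gripper value outside its range is refused whole. The fingers move at their own pace and stop on an object; the grip force is fixed at half the most. Time passes only in rows, so rows that repeat a pose let the fingers close. It gives the time, the measured TCP pose, the force and the opening at its end, in the units of the state.
- r.get_state(): the state, without advancing time (a new reading comes with each control period).
- r.camera(name): name is "scene" or "top" or "wrist"; returns a dict with "frame" (420x560x3 uint8, blue, green, red), "z_map" (420x560 float32, m along the optical axis (not along the pixel's ray), 0 where there is no reading), "fx", "fy", "cx", "cy" (pixels), "world_to_cam" (4x4, takes a point from world to camera coordinates). Camera axes: x right, y up, looking along -z (the intrinsics and any distortion apply to the point x, -y, -z); pixel columns grow to the right and rows downward; lengths in m; the calibration is good to about 2 mm. A picture is of the moment at which its call begins.
- r.finish_job(): hands the job in, once; it reports no verdict.
The state is a dict: "clock": time; "joints": joint angles; "joint_vel": joint speeds; "tau": joint torques, N m; "ee_pos": TCP position; "eef_rot": TCP orientation; "force": force on the tool from outside, world axes, zero at the start; "torque": the same for the moment, N m; "grip_width": finger opening in m.
Only numpy, scipy, OpenCV 4.12 (cv2) and the standard library are available. Lean on these libraries where they do the work, as an engineer would, in place of code of your own. Each camera call takes 0.05 s, during which the arm holds its last target.

## Working session

There is one attempt and no reset: what is moved stays moved. The work goes in short steps, Python scripts to look and compute and a shell command to move; the robot and the scene stay as the last step left them, time stands still between calls to the robot, and variables do not carry over. Pictures are saved under pics/ and viewed, and the job is handed in when it is done.

```bash
ls; mkdir -p pics; python3 - <<'E'
from cell import r
import cv2
s=r.get_state(); print(s)
for n in ("scene","top","wrist"):
    c=r.camera(n); cv2.imwrite(f"pics/{n}0.png",c["frame"]); print(n,c["fx"],c["fy"],c["cx"],c["cy"],c["world_to_cam"].round(3).tolist() if hasattr(c["world_to_cam"],'round') else c["world_to_cam"], c.keys())
E
```

```text
pics
{'clock': 0.0, 'joints': array([ 1.25099906e+00,  4.23826727e-01,  1.63067579e+00, -6.62902986e-06,
        1.08860386e+00, -1.89818156e-02]), 'joint_vel': array([ 0.00191894,  0.00073064, -0.00020012,  0.00112147, -0.00127553,
        0.0001045 ]), 'tau': array([-2.14808904e-03, -5.44623542e+01, -2.73673546e+01,  6.42687175e-02,
        2.26983998e-02, -1.20529776e-04]), 'ee_pos': array([0.18496616, 0.59637936, 0.19241613]), 'eef_rot': array([-3.14007909e+00, -2.28640257e-05,  2.84078027e+00]), 'force': array([ 0.77920492,  0.05838285, -0.60766597]), 'torque': array([ 0.05283868, -0.00461264, -0.00901597]), 'grip_width': 0.08792200148415576}
scene 510.1520977195828 510.1520977195828 275.8646753016073 205.77144924492484 [[0.494, 0.869, 0.011, -0.217], [-0.488, 0.266, 0.831, 0.136], [0.72, -0.417, 0.556, -1.707], [0.0, 0.0, 0.0, 1.0]] dict_keys(['frame', 'z_map', 'fx', 'fy', 'cx', 'cy', 'world_to_cam'])
top 455.6667252522289 455.6667252522289 277.20840313503516 208.8510255722591 [[0.0, -1.0, 0.026, -0.06], [0.989, 0.004, 0.15, -0.569], [-0.15, 0.026, 0.988, -1.254], [0.0, 0.0, 0.0, 1.0]] dict_keys(['frame', 'z_map', 'fx', 'fy', 'cx', 'cy', 'world_to_cam'])
wrist 305.24248628065834 305.24248628065834 279.58241884931005 209.5752527411784 [[0.297, 0.955, -0.0, -0.625], [-0.914, 0.285, -0.288, 0.034], [-0.275, 0.086, 0.958, -0.391], [0.0, 0.0, 0.0, 1.0]] dict_keys(['frame', 'z_map', 'fx', 'fy', 'cx', 'cy', 'world_to_cam'])
```

View pics/scene0.png

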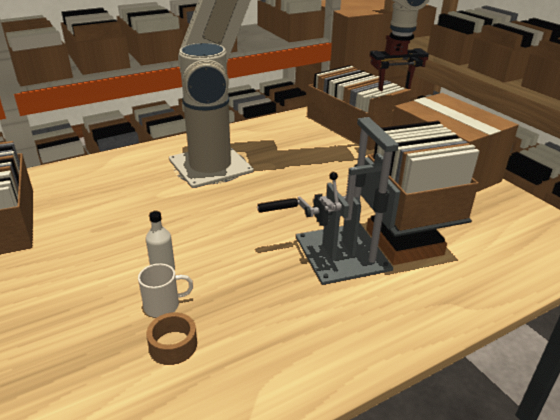

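View pics/top0.png

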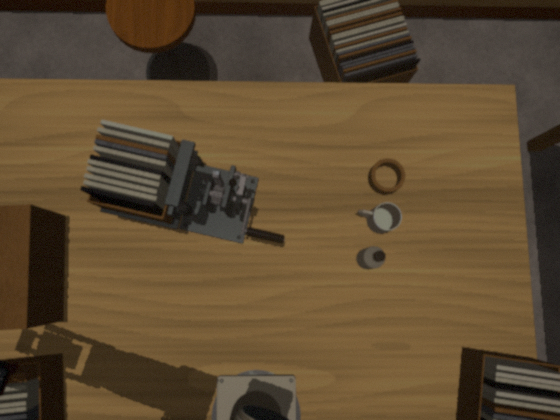

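View pics/wrist0.png

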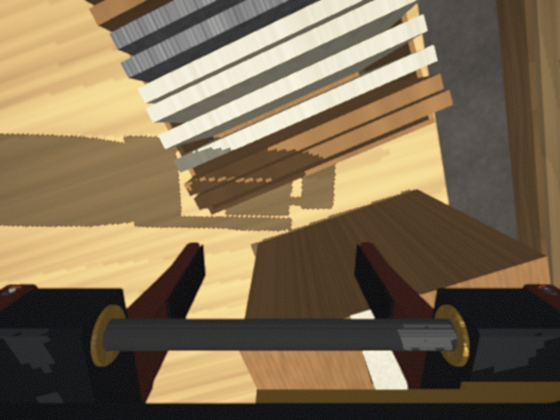

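```bash
cat > h.py <<'E'
import numpy as np, cv2
def pt(c,u,v,z=None):
    if z is None: z=c["z_map"][int(round(v)),int(round(u))]
    p=np.array([(u-c["cx"])/c["fx"]*z, -(v-c["cy"])/c["fy"]*z, -z,1.])
    return (np.linalg.inv(c["world_to_cam"])@p)[:3]
def cloud(c):
    z=c["z_map"]; v,u=np.mgrid[0:z.shape[0],0:z.shape[1]]
    P=np.stack([(u-c["cx"])/c["fx"]*z, -(v-c["cy"])/c["fy"]*z,-z,np.ones_like(z)],-1)
    return P@np.linalg.inv(c["world_to_cam"]).T[:,:3]
def ray(c,u,v):
    T=np.linalg.inv(c["world_to_cam"]); d=T[:3,:3]@np.array([(u-c["cx"])/c["fx"],-(v-c["cy"])/c["fy"],-1])
    return T[:3,3],d
def onplane(c,u,v,z):
    o,d=ray(c,u,v); return o+d*(z-o[2])/d[2]
def proj(c,p):
    q=c["world_to_cam"]@np.append(p,1); return c["fx"]*q[0]/-q[2]+c["cx"], c["fy"]*-q[1]/-q[2]+c["cy"]
E
python3 - <<'E'
from cell import r
import cv2,numpy as np
from h import *
t=r.camera("top"); s=r.camera("scene")
import pickle; pickle.dump((t,s),open("c0.pkl","wb"))
a=t["frame"][120:270,70:300]; cv2.imwrite("pics/t_z.png",cv2.resize(a,None,fx=3.4,fy=3.4,interpolation=cv2.INTER_CUBIC))
a=s["frame"][110:290,240:480]; cv2.imwrite("pics/s_z.png",cv2.resize(a,None,fx=3.3,fy=3.3,interpolation=cv2.INTER_CUBIC))
for c in (t,s):
    P=cloud(c); hsv=cv2.cvtColor(c["frame"],cv2.COLOR_BGR2HSV)
    m=(hsv[...,2]<60)&(c["z_map"]>0)&(P[...,2]>0.05)&(P[...,2]<0.3)&(abs(P[...,1])<0.4)&(P[...,0]>0.2)
    n,l,st,ce=cv2.connectedComponentsWithStats(m.astype(np.uint8))
    for i in range(1,n):
        if st[i,4]>15:
            Q=P[l==i]; print(st[i],Q.mean(0).round(3),Q.min(0).round(3),Q.max(0).round(3))
E
```

```text
[105 126  41  10  48] [0.718 0.309 0.284] [0.706 0.258 0.276] [0.729 0.354 0.291]
[112 136  51  13  86] [0.692 0.278 0.28 ] [0.678 0.217 0.268] [0.705 0.337 0.294]
[  84  139  124   90 2903] [0.588 0.246 0.214] [0.504 0.116 0.051] [0.715 0.4   0.3  ]
[ 94 173  45  11  54] [0.606 0.326 0.271] [0.594 0.272 0.26 ] [0.617 0.376 0.284]
[213 174  12  14  80] [0.615 0.09  0.205] [0.607 0.084 0.134] [0.623 0.101 0.272]
[219 175  27  40 451] [0.577 0.058 0.172] [0.54  0.028 0.052] [0.634 0.096 0.267]
[202 178  14  20 109] [0.609 0.123 0.157] [0.583 0.106 0.107] [0.631 0.14  0.17 ]
[203 193  10  18 103] [0.573 0.127 0.124] [0.562 0.113 0.05 ] [0.591 0.137 0.169]
[249 197   5  13  28] [0.567 0.012 0.159] [0.553 0.007 0.144] [0.584 0.018 0.166]
[246 227  38  16 304] [ 0.485 -0.023  0.141] [ 0.467 -0.072  0.128] [0.506 0.025 0.151]
[373 251  12  10  98] [ 0.43  -0.314  0.166] [ 0.419 -0.329  0.136] [ 0.442 -0.303  0.175]
[414 140  19   4  24] [0.632 0.287 0.298] [0.626 0.261 0.296] [0.638 0.311 0.3  ]
[ 349  142  122  107 2310] [0.649 0.195 0.155] [0.527 0.082 0.05 ] [0.761 0.359 0.296]
[389 151   7  25  73] [0.617 0.211 0.255] [0.609 0.203 0.221] [0.629 0.216 0.292]
[396 152   7  31  80] [0.65  0.203 0.261] [0.644 0.2   0.223] [0.659 0.208 0.3  ]
[330 173   7   7  40] [0.606 0.05  0.258] [0.599 0.043 0.249] [0.613 0.058 0.265]
[327 186   8  16  75] [0.578 0.067 0.188] [0.556 0.044 0.172] [0.625 0.074 0.223]
[314 195  35  55 766] [0.602 0.053 0.13 ] [0.547 0.019 0.051] [0.66  0.09  0.205]
[258 199  40  13 308] [ 0.493 -0.028  0.138] [ 0.473 -0.077  0.125] [0.508 0.023 0.147]
[343 202  18  44 414] [0.612 0.118 0.102] [0.567 0.11  0.05 ] [0.631 0.128 0.171]
[304 206   7  11  39] [0.573 0.007 0.154] [0.545 0.003 0.141] [0.584 0.019 0.163]
[150 212  11  11 102] [ 0.438 -0.32   0.167] [ 0.421 -0.331  0.152] [ 0.447 -0.307  0.174]
```

View pics/t_z.png

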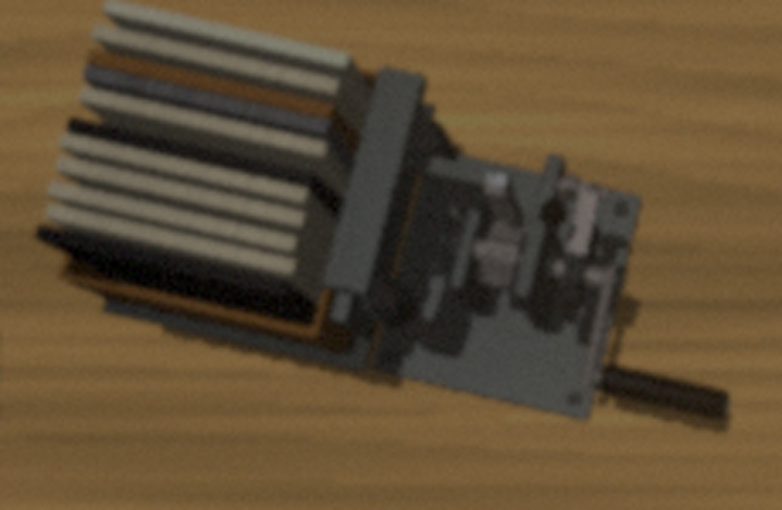

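View pics/s_z.png

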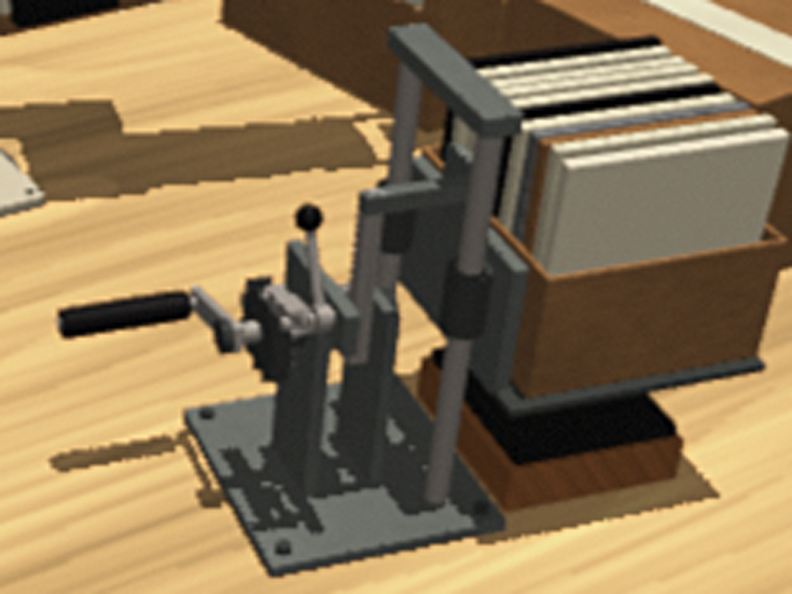

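```bash
python3 - <<'E'
import pickle,numpy as np,cv2
from h import *
t,s=pickle.load(open("c0.pkl","rb"))
for c,(x,y,w,h) in ((t,(246,227,38,16)),(s,(258,199,40,13))):
    P=cloud(c); sub=P[y:y+h,x:x+w].reshape(-1,3); fr=c["frame"][y:y+h,x:x+w].reshape(-1,3).max(1)
    m=(fr<60)&(sub[:,2]>0.1); Q=sub[m]; 
    mean=Q.mean(0); u,S,vt=np.linalg.svd(Q-mean); d=vt[0]*np.sign(vt[0,1]); p=(Q-mean)@d
    print(mean,d,np.percentile(p,[1,99]),"yaw",np.arctan2(-d[0],d[1]))
    print(c["world_to_cam"][:3,:3].T@-c["world_to_cam"][:3,3])
# base plate in both views: points with z 0.005..0.03 near lift
for c in(t,s):
    P=cloud(c); m=(P[...,2]>0.005)&(P[...,2]<0.03)&(P[...,0]>.4)&(P[...,0]<.75)&(P[...,1]>-.1)&(P[...,1]<.3)
    hsv=cv2.cvtColor(c["frame"],cv2.COLOR_BGR2HSV)
    m&=hsv[...,1]<90
    Q=P[m]; print(len(Q),np.median(Q[:,2])); 
    print(cv2.minAreaRect(Q[:,:2].astype(np.float32)),cv2.boxPoints(cv2.minAreaRect(Q[:,:2].astype(np.float32))))
E
```

```text
[ 0.48548545 -0.02337781  0.14144013] [ 0.22804777  0.97361326 -0.0084519 ] [-0.0481845   0.04780256] yaw -0.23008050882955197
[ 0.37386723 -0.02562314  1.32619688]
[ 0.49926851 -0.03146596  0.14274772] [-0.70987179  0.43814238 -0.55146469] [-0.00871797  0.02528447] yaw 1.0178159694283329
[ 1.40186629 -0.55874884  0.83849349]
2489 0.01175211675392518
((0.5926085710525513, 0.10996990650892258), (0.190252885222435, 0.2002415508031845), 76.81839752197266) [[ 0.47343332  0.04018121]
 [ 0.6683989  -0.00548153]
 [ 0.7117838   0.17975861]
 [ 0.5168182   0.22542134]]
2947 0.013346959704950256
((0.5942954421043396, 0.11390483379364014), (0.20248273015022278, 0.20276957750320435), 76.7746353149414) [[ 0.47243744  0.03854362]
 [ 0.6698291  -0.00784638]
 [ 0.71615344  0.18926606]
 [ 0.5187618   0.23565605]]
```

```bash
python3 -m inch '[{"gripper":-1,"slide":[0,0,-0.5],"yaw":0},{"gripper":-1,"slide":[0,0,-1],"yaw":0},{"gripper":-1,"slide":[0,0,-1],"yaw":0}]'
python3 -m inch '[{"gripper":-1,"slide":[0,0,-0.4],"yaw":0.07},{"gripper":-1,"slide":[0,0,-0.8],"yaw":0.14},{"gripper":-1,"slide":[0,0,-1],"yaw":0.21},{"gripper":-1,"slide":[0,0,-1],"yaw":0.28},{"gripper":-1,"slide":[0,0,-1],"yaw":0.35},{"gripper":-1,"slide":[0,0,-1],"yaw":0.35}]'
python3 -m inch '[{"gripper":-1,"slide":[0,0,-0.4],"yaw":0.07},{"gripper":-1,"slide":[0,0,-0.8],"yaw":0.14},{"gripper":-1,"slide":[0,0,-1],"yaw":0.21},{"gripper":-1,"slide":[0,0,-1],"yaw":0.28},{"gripper":-1,"slide":[0,0,-1],"yaw":0.35},{"gripper":-1,"slide":[0,0,-1],"yaw":0.42},{"gripper":-1,"slide":[0,0,-1],"yaw":0.5},{"gripper":-1,"slide":[0,0,-1],"yaw":0.57},{"gripper":-1,"slide":[0,0,-1],"yaw":0.605},{"gripper":-1,"slide":[0,0,-1],"yaw":0.605}]'
```

```text
clock: 0.5
ee_pos: [0.1864, 0.6008, 0.2811]
eef_rot: [3.13, 0.0, 2.841]
force: [0.0, 1.3, 0.5]
grip_width: 0.0714
clock: 1.0
ee_pos: [0.1852, 0.597, 0.3535]
eef_rot: [3.141, -0.0, 2.287]
force: [-1.0, 0.8, -0.0]
grip_width: 0.0312
clock: 1.83
ee_pos: [0.1851, 0.5968, 0.4326]
eef_rot: [-3.142, 0.001, 1.342]
force: [-0.6, -0.6, 0.2]
grip_width: 0.0006
```

```bash
for i in 1 2 3; do python3 -m inch '[{"gripper":-1,"slide":[-0.39,0.44,0],"yaw":0},{"gripper":-1,"slide":[-0.78,0.88,0],"yaw":0},{"gripper":-1,"slide":[-0.78,0.88,0],"yaw":0}]'; done
```

```text
clock: 2.08
ee_pos: [0.2413, 0.5168, 0.433]
eef_rot: [3.14, 0.002, 1.344]
force: [0.2, 0.3, 1.1]
grip_width: 0.0005
clock: 2.33
ee_pos: [0.2957, 0.4401, 0.4334]
eef_rot: [3.14, 0.001, 1.342]
force: [0.8, 0.2, -0.1]
grip_width: 0.0005
clock: 2.58
ee_pos: [0.35, 0.3636, 0.4333]
eef_rot: [3.14, 0.001, 1.341]
force: [-0.3, 0.3, -0.2]
grip_width: 0.0005
```

```bash
for i in 1 2 3; do python3 -m inch '[{"gripper":-1,"slide":[-0.39,0.44,0],"yaw":0},{"gripper":-1,"slide":[-0.78,0.88,0],"yaw":0},{"gripper":-1,"slide":[-0.78,0.88,0],"yaw":0}]'; done
```

```text
clock: 2.83
ee_pos: [0.4044, 0.287, 0.4332]
eef_rot: [3.141, 0.001, 1.341]
force: [0.1, -0.2, -0.5]
grip_width: 0.0005
clock: 3.08
ee_pos: [0.4588, 0.2104, 0.433]
eef_rot: [3.141, 0.001, 1.34]
force: [-0.3, 0.2, 0.7]
grip_width: 0.0005
clock: 3.33
ee_pos: [0.5132, 0.1338, 0.4328]
eef_rot: [3.141, 0.001, 1.34]
force: [-0.6, -0.5, -0.6]
grip_width: 0.0003
```

```bash
python3 -m inch '[{"gripper":-1,"slide":[-0.37,0.41,0],"yaw":0},{"gripper":-1,"slide":[-0.74,0.82,0],"yaw":0},{"gripper":-1,"slide":[-0.74,0.82,0],"yaw":0},{"gripper":-1,"slide":[-0.74,0.82,0],"yaw":0}]'
python3 - <<'E'
from cell import r
import cv2,numpy as np
from h import *
s=r.camera("scene"); w=r.camera("wrist")
cv2.imwrite("pics/w1.png",w["frame"]); 
a=s["frame"][60:290,220:480]; cv2.imwrite("pics/s1.png",cv2.resize(a,None,fx=3,fy=2.6*1.0))
O=np.array([.588,.0895,0]); ex=np.array([np.cos(-.23),np.sin(-.23),0]); ey=np.array([-ex[1],ex[0],0])
L=lambda x,y,z:O+ex*x+ey*y+np.array([0,0,z])
for n,p in dict(tip=L(.0214,-.033,.2534),handle=L(-.0724,-.135,.1306),hend=L(-.0724,-.185,.1306)).items():
    print(n,p.round(4),"scene",proj(s,p),"wrist",proj(w,p))
print(r.get_state()["ee_pos"])
E
```

```text
clock: 3.67
ee_pos: [0.5622, 0.0632, 0.4324]
eef_rot: [-3.14, -0.0, 1.339]
force: [-0.6, -0.6, 0.4]
grip_width: 0.0005
tip [0.6013 0.0525 0.2534] scene (np.float64(332.71413174456063), np.float64(176.24437661617907)) wrist (np.float64(313.23668204470715), np.float64(186.92030829202903))
handle [ 0.4867 -0.0254  0.1306] scene (np.float64(277.06781726229696), np.float64(205.80177310559895)) wrist (np.float64(249.6262116050391), np.float64(229.51525633160597))
hend [ 0.4753 -0.0741  0.1306] scene (np.float64(257.69450005598804), np.float64(208.79872361026085)) wrist (np.float64(250.46900513755452), np.float64(256.0541846071791))
[0.5609402  0.06489046 0.43286798]
```

View pics/w1.png

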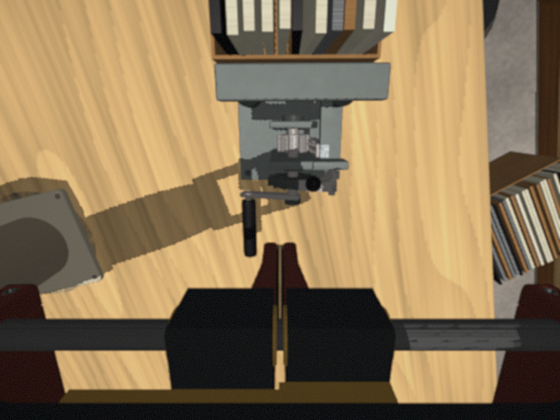

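View pics/s1.png

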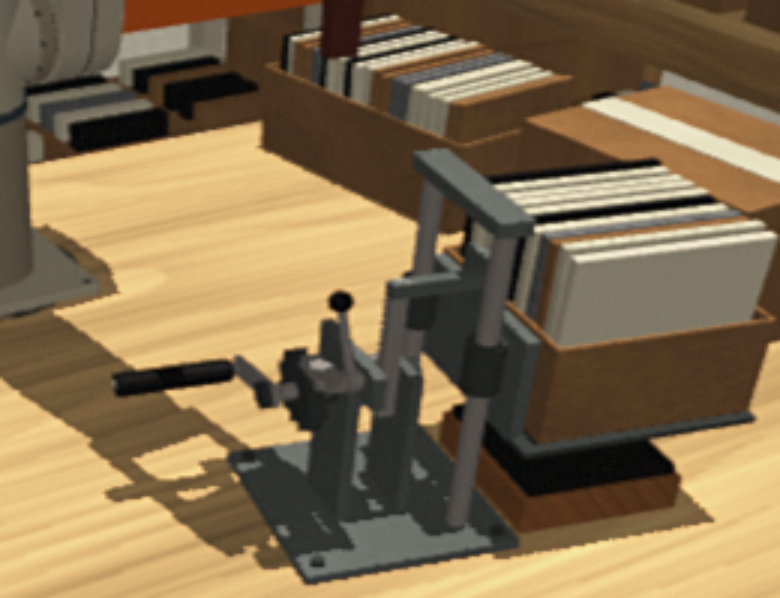

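```bash
python3 -m inch '[{"gripper":-1,"slide":[0,0,0.5],"yaw":0},{"gripper":-1,"slide":[0,0,1],"yaw":0},{"gripper":-1,"slide":[0,0,1],"yaw":0},{"gripper":-1,"slide":[0,0,1],"yaw":0}]'
python3 -m inch '[{"gripper":-1,"slide":[0,0,0.3],"yaw":0},{"gripper":-1,"slide":[0,0,0.5],"yaw":0},{"gripper":-1,"slide":[0,0,0.5],"yaw":0},{"gripper":-1,"slide":[0,0,0.5],"yaw":0}]'
cat >> h.py <<'E'
O=np.array([.588,.0895,0]); ex=np.array([np.cos(-.23),np.sin(-.23),0]); ey=np.array([-ex[1],ex[0],0])
L=lambda x,y,z:O+ex*x+ey*y+np.array([0,0,z])
def tol(p): 
    d=np.array(p)-O; return np.array([d@ex,d@ey,d[2]])
def st(r):
    s=r.get_state(); p=tol(s["ee_pos"]); f=s["force"]
    print("t",round(s["clock"],2),"lift xyz mm",(p*1e3).round(1),"F lift",np.round([f@ex,f@ey,f[2]],1),"rot",s["eef_rot"].round(3),"w",round(s["grip_width"],4))
E
python3 -c "
from cell import r;from h import *
st(r);print(r.get_state()['joints'])"
```

```text
clock: 4.1
ee_pos: [0.5596, 0.065, 0.3523]
eef_rot: [-3.138, 0.001, 1.343]
force: [0.5, 0.0, -0.2]
grip_width: 0.0007
clock: 4.43
ee_pos: [0.5621, 0.0643, 0.3155]
eef_rot: [3.14, -0.001, 1.342]
force: [-0.1, -0.5, 0.9]
grip_width: 0.0006
t 4.43 lift xyz mm [-19.4 -30.4 315.5] F lift [ 0.  -0.5  0.9] rot [ 3.140e+00 -1.000e-03  1.342e+00] w 0.0006
[9.27709639e-02 2.14944358e-01 1.63463604e+00 1.68572537e-04
 1.28990322e+00 3.21872353e-01]
```

```bash
python3 -m inch '[{"gripper":-1,"slide":[-0.03,0,0.3],"yaw":0},{"gripper":-1,"slide":[-0.03,0,0.6],"yaw":0},{"gripper":-1,"slide":[-0.03,0,0.94],"yaw":0},{"gripper":-1,"slide":[-0.03,0,0.94],"yaw":0},{"gripper":-1,"slide":[-0.03,0,0.94],"yaw":0}]'
python3 -m inch '[{"gripper":-1,"slide":[0,0.1,0],"yaw":0},{"gripper":-1,"slide":[0,0.2,0],"yaw":0},{"gripper":-1,"slide":[0,0.3,0],"yaw":0},{"gripper":-1,"slide":[0,0.4,0],"yaw":0},{"gripper":-1,"slide":[0,0.45,0],"yaw":0}]'
python3 - <<'E'
from cell import r
from h import *
st(r)
s=r.camera("scene"); cv2.imwrite("pics/s2.png",cv2.resize(s["frame"][100:280,240:400],None,fx=4,fy=3.3))
E
```

```text
clock: 4.85
ee_pos: [0.5614, 0.0614, 0.2394]
eef_rot: [3.141, -0.0, 1.341]
force: [-0.3, 1.3, 1.2]
grip_width: 0.0003
clock: 5.27
ee_pos: [0.5977, 0.0525, 0.2388]
eef_rot: [3.14, -0.0, 1.34]
force: [-0.4, 0.1, -0.2]
grip_width: 0.0002
t 5.27 lift xyz mm [ 17.9 -33.8 238.8] F lift [-0.4 -0.  -0.2] rot [ 3.14 -0.    1.34] w 0.0002
```

View pics/s2.png

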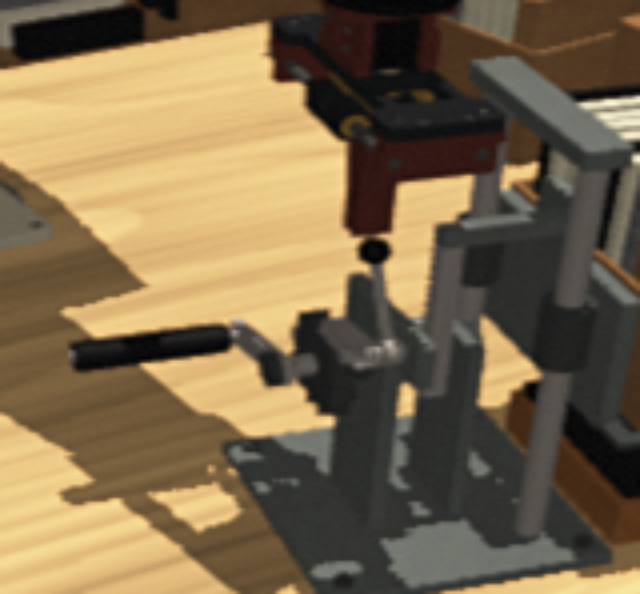

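```bash
python3 - <<'E'
from cell import r
from h import *
st(r)
s=r.camera("scene"); w=r.camera("wrist")
for q in (0,.1,.2,.3,.5,1):
    a=q-.5; p=L(.055+.07*np.sin(a),-.033,.192+.07*np.cos(a)); print(q,np.round(proj(s,p),1),np.round(proj(w,p),1))
print("tcp",np.round(proj(s,r.get_state()["ee_pos"]),1))
cv2.imwrite("pics/s3.png",cv2.resize(s["frame"][130:230,280:380],None,fx=6,fy=6,interpolation=cv2.INTER_CUBIC)); cv2.imwrite("pics/w3.png",w["frame"])
E
```

```text
t 5.32 lift xyz mm [ 18.  -33.8 238.4] F lift [ 1.2 -0.3  0. ] rot [ 3.14 -0.    1.34] w 0.0003
0 [332.7 176.2] [286.  249.2]
0.1 [333.9 176.4] [296.3 251.2]
0.2 [335. 177.] [307.3 252.9]
0.3 [336.2 177.8] [318.8 254.1]
0.5 [338.7 180.3] [342.3 255.1]
1 [344.3 191.4] [393.2 249.1]
tcp [331.  181.1]
```

View pics/s3.png

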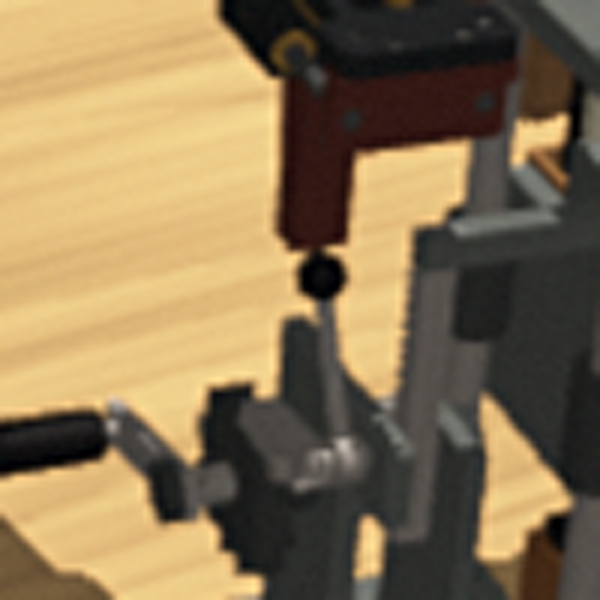

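View pics/w3.png

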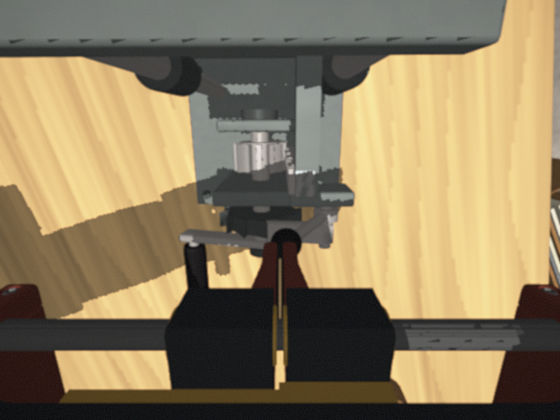

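```bash
python3 - <<'E'
from cell import r
from h import *
st(r)
s=r.camera("scene"); w=r.camera("wrist")
P=cloud(s); 
for v in range(160,184,2): print(v,[ (tol(P[v,u])*1e3).round(0).tolist() for u in (328,331,334)])
print("tcp wrist",proj(w,r.get_state()["ee_pos"]))
PW=cloud(w)
for v in range(220,300,8): print(v,[ (tol(PW[v,u])*1e3).round(0).tolist() for u in (270,284,292)])
E
```

```text
t 5.42 lift xyz mm [ 16.3 -33.9 237.9] F lift [-0.6 -0.3  0.7] rot [-3.141  0.     1.34 ] w 0.0006
160 [[23.0, -48.0, 298.0], [26.0, -42.0, 299.0], [26.0, -35.0, 298.0]]
162 [[23.0, -48.0, 293.0], [22.0, -40.0, 291.0], [24.0, -34.0, 292.0]]
164 [[25.0, -48.0, 289.0], [25.0, -41.0, 288.0], [27.0, -35.0, 289.0]]
166 [[25.0, -48.0, 284.0], [23.0, -40.0, 282.0], [23.0, -33.0, 281.0]]
168 [[23.0, -47.0, 278.0], [23.0, -40.0, 277.0], [24.0, -33.0, 276.0]]
170 [[20.0, -45.0, 270.0], [21.0, -38.0, 270.0], [24.0, -32.0, 271.0]]
172 [[-404.0, 140.0, 1.0], [18.0, -37.0, 263.0], [20.0, -30.0, 263.0]]
174 [[-388.0, 133.0, 4.0], [24.0, -39.0, 261.0], [24.0, -32.0, 261.0]]
176 [[-385.0, 133.0, -2.0], [29.0, -41.0, 260.0], [29.0, -33.0, 258.0]]
178 [[-366.0, 125.0, 3.0], [25.0, -39.0, 252.0], [31.0, -34.0, 254.0]]
180 [[-354.0, 120.0, 3.0], [-352.0, 130.0, 2.0], [29.0, -32.0, 248.0]]
182 [[-32.0, -20.0, 205.0], [-342.0, 126.0, 2.0], [30.0, -32.0, 243.0]]
tcp wrist (np.float64(278.73878078862566), np.float64(241.05450041297826))
220 [[8.0, -38.0, 182.0], [20.0, -38.0, 180.0], [27.0, -42.0, 169.0]]
228 [[8.0, -41.0, 193.0], [19.0, -19.0, 252.0], [26.0, -40.0, 197.0]]
236 [[8.0, -48.0, 193.0], [19.0, -22.0, 259.0], [24.0, -22.0, 260.0]]
244 [[11.0, -22.0, 270.0], [19.0, -23.0, 269.0], [23.0, -22.0, 270.0]]
252 [[11.0, -23.0, 280.0], [19.0, -23.0, 280.0], [23.0, -22.0, 281.0]]
260 [[12.0, -22.0, 291.0], [19.0, -22.0, 290.0], [23.0, -22.0, 291.0]]
268 [[12.0, -22.0, 299.0], [19.0, -22.0, 299.0], [22.0, -22.0, 299.0]]
276 [[12.0, -22.0, 307.0], [18.0, -22.0, 307.0], [22.0, -23.0, 306.0]]
284 [[12.0, -22.0, 313.0], [18.0, -22.0, 313.0], [22.0, -21.0, 315.0]]
292 [[14.0, -0.0, 355.0], [18.0, -23.0, 319.0], [20.0, -0.0, 355.0]]
```

```bash
python3 - <<'E'
from h import *
import pickle
t,s=pickle.load(open("c0.pkl","rb"))
P=cloud(s)
tcp=np.array([.185,.5964,.1924])
print("tcp px",proj(s,tcp))
m=(np.linalg.norm(P-np.array([.185,.596,.25]),axis=-1)<.13)&(P[...,2]>.13)
hsv=cv2.cvtColor(s["frame"],cv2.COLOR_BGR2HSV)
cv2.imwrite("pics/s0g.png",cv2.resize(s["frame"][30:110,360:450],None,fx=7,fy=7,interpolation=cv2.INTER_CUBIC))
for u in range(376,424,3):
    q=[(v,P[v,u].round(3).tolist()) for v in range(40,100) if m[v,u]]
    if q: print(u,q[-1])
E
```

```text
tcp px (np.float64(393.3180860145193), np.float64(97.4989253087388))
376 (99, [0.149, 0.553, 0.183])
379 (99, [0.147, 0.568, 0.179])
382 (99, [0.143, 0.585, 0.174])
385 (99, [0.147, 0.595, 0.174])
388 (99, [0.145, 0.611, 0.17])
391 (99, [0.14, 0.629, 0.165])
394 (99, [0.141, 0.643, 0.163])
397 (99, [0.135, 0.662, 0.157])
400 (97, [0.136, 0.674, 0.162])
403 (94, [0.137, 0.685, 0.172])
406 (90, [0.137, 0.697, 0.184])
409 (88, [0.208, 0.638, 0.226])
412 (76, [0.206, 0.645, 0.265])
415 (99, [0.251, 0.63, 0.204])
418 (99, [0.249, 0.646, 0.2])
421 (99, [0.253, 0.655, 0.2])
```

View pics/s0g.png

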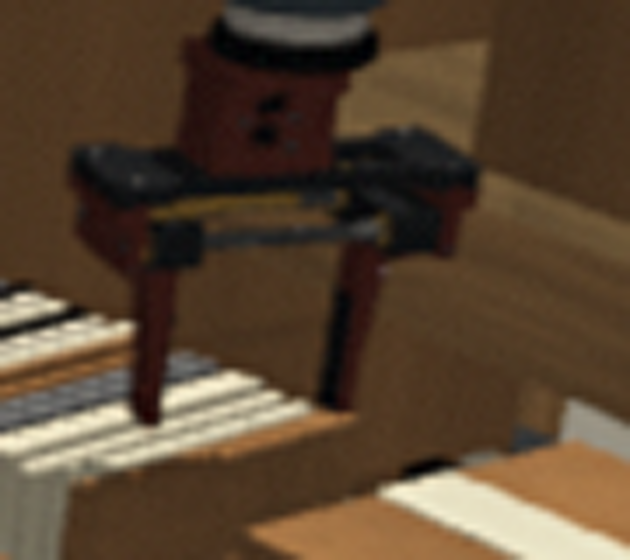

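```bash
python3 - <<'E'
from cell import r
from h import *
s=r.camera("scene"); P=cloud(s)
for u in (330,340,346,352,358):
    print(u,[(v,(tol(P[v,u])*1e3).round(0).tolist()) for v in range(136,174,3)])
E
```

```text
330 [(136, [41.0, -56.0, 366.0]), (139, [54.0, -61.0, 366.0]), (142, [64.0, -65.0, 364.0]), (145, [29.0, -49.0, 338.0]), (148, [28.0, -48.0, 330.0]), (151, [28.0, -47.0, 323.0]), (154, [29.0, -47.0, 316.0]), (157, [26.0, -45.0, 307.0]), (160, [22.0, -43.0, 297.0]), (163, [24.0, -43.0, 290.0]), (166, [22.0, -42.0, 281.0]), (169, [26.0, -43.0, 276.0]), (172, [15.0, -38.0, 262.0])]
340 [(136, [96.0, -58.0, 392.0]), (139, [103.0, -61.0, 389.0]), (142, [103.0, -60.0, 383.0]), (145, [101.0, -59.0, 375.0]), (148, [94.0, -55.0, 364.0]), (151, [96.0, -55.0, 358.0]), (154, [94.0, -54.0, 350.0]), (157, [-490.0, 218.0, 2.0]), (160, [-477.0, 213.0, -3.0]), (163, [-449.0, 201.0, 2.0]), (166, [-432.0, 194.0, 1.0]), (169, [-415.0, 187.0, -0.0]), (172, [-389.0, 176.0, 4.0])]
346 [(136, [98.0, -46.0, 392.0]), (139, [105.0, -49.0, 388.0]), (142, [102.0, -47.0, 381.0]), (145, [101.0, -46.0, 373.0]), (148, [95.0, -42.0, 363.0]), (151, [95.0, -41.0, 356.0]), (154, [95.0, -41.0, 349.0]), (157, [-479.0, 235.0, 5.0]), (160, [-462.0, 228.0, 3.0]), (163, [-445.0, 221.0, 1.0]), (166, [-423.0, 212.0, 3.0]), (169, [-405.0, 204.0, 2.0]), (172, [-385.0, 196.0, 3.0])]
352 [(136, [101.0, -34.0, 392.0]), (139, [99.0, -33.0, 384.0]), (142, [103.0, -34.0, 379.0]), (145, [95.0, -30.0, 368.0]), (148, [95.0, -29.0, 361.0]), (151, [95.0, -28.0, 354.0]), (154, [-500.0, 267.0, 1.0]), (157, [-478.0, 257.0, 2.0]), (160, [-463.0, 251.0, -1.0]), (163, [-442.0, 242.0, -0.0]), (166, [-418.0, 231.0, 3.0]), (169, [33.0, 7.0, 272.0]), (172, [37.0, 6.0, 267.0])]
358 [(136, [103.0, -23.0, 391.0]), (139, [104.0, -22.0, 385.0]), (142, [102.0, -20.0, 377.0]), (145, [92.0, -15.0, 365.0]), (148, [94.0, -15.0, 359.0]), (151, [92.0, -13.0, 351.0]), (154, [-61.0, 66.0, 254.0]), (157, [-62.0, 67.0, 245.0]), (160, [-56.0, 66.0, 240.0]), (163, [-54.0, 65.0, 233.0]), (166, [27.0, 24.0, 274.0]), (169, [40.0, 19.0, 275.0]), (172, [36.0, 22.0, 264.0])]
```

```bash
python3 -m inch '[{"gripper":-1,"slide":[0,-0.2,0],"yaw":0},{"gripper":-1,"slide":[0,-0.45,0],"yaw":0},{"gripper":-1,"slide":[0,-0.45,0],"yaw":0},{"gripper":-1,"slide":[0,-0.45,0.15],"yaw":0},{"gripper":-1,"slide":[0,-0.45,0.3],"yaw":0},{"gripper":-1,"slide":[0,-0.45,0.35],"yaw":0},{"gripper":-1,"slide":[0,-0.45,0.35],"yaw":0}]'
python3 -m inch '[{"gripper":-1,"slide":[0,0.1,0],"yaw":0},{"gripper":-1,"slide":[0,0.2,0],"yaw":0},{"gripper":-1,"slide":[0,0.3,0],"yaw":0},{"gripper":-1,"slide":[0,0.4,0],"yaw":0},{"gripper":-1,"slide":[0,0.5,0],"yaw":0},{"gripper":-1,"slide":[0,0.5,0],"yaw":0}]'
python3 - <<'E'
from cell import r
from h import *
st(r)
s=r.camera("scene"); cv2.imwrite("pics/s4.png",cv2.resize(s["frame"][130:230,280:380],None,fx=6,fy=6,interpolation=cv2.INTER_CUBIC))
E
```

```text
clock: 6.15
ee_pos: [0.5601, 0.0609, 0.2078]
eef_rot: [-3.138, 0.001, 1.341]
force: [-0.4, 0.4, 0.4]
grip_width: 0.0004
clock: 6.65
ee_pos: [0.6018, 0.0516, 0.2102]
eef_rot: [3.14, -0.0, 1.34]
force: [0.2, -0.4, -0.3]
grip_width: 0.0003
t 6.65 lift xyz mm [ 22.1 -33.8 210.2] F lift [ 0.2 -0.3 -0.3] rot [ 3.14 -0.    1.34] w 0.0003
```

View pics/s4.png

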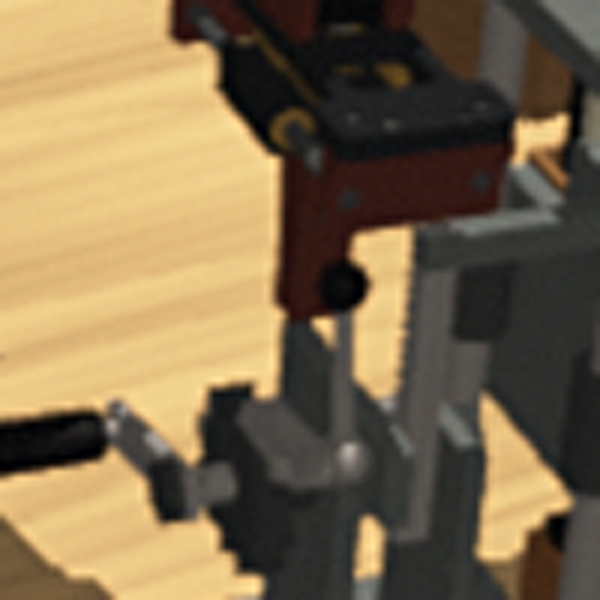

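```bash
python3 -m inch '[{"gripper":-1,"slide":[0,0.1,0],"yaw":0},{"gripper":-1,"slide":[0,0.2,0],"yaw":0},{"gripper":-1,"slide":[0,0.3,0],"yaw":0},{"gripper":-1,"slide":[0,0.4,0],"yaw":0},{"gripper":-1,"slide":[0,0.46,0],"yaw":0},{"gripper":-1,"slide":[0,0.5,0],"yaw":0},{"gripper":-1,"slide":[0,0.53,0],"yaw":0},{"gripper":-1,"slide":[0,0.53,0],"yaw":0}]'
python3 - <<'E'
from cell import r
from h import *
st(r)
s=r.camera("scene"); cv2.imwrite("pics/s5.png",cv2.resize(s["frame"][130:230,280:380],None,fx=6,fy=6,interpolation=cv2.INTER_CUBIC))
for q in (.8,.9,1):
    a=q-.5; p=L(.055+.07*np.sin(a),-.033,.192+.07*np.cos(a)); u,v=proj(s,p); print(q,(u-280)*6,(v-130)*6)
E
```

```text
clock: 7.37
ee_pos: [0.6409, 0.0422, 0.2094]
eef_rot: [-3.14, 0.0, 1.341]
force: [-3.1, 0.6, -1.9]
grip_width: 0.0002
t 7.37 lift xyz mm [ 62.3 -34.  209.4] F lift [-3.2 -0.2 -1.9] rot [-3.14   0.     1.341] w 0.0002
0.8 373.0838870828304 337.7469123136693
0.9 379.5633742468626 352.60370812459513
1 385.6398029498222 368.69301567379625
```

View pics/s5.png

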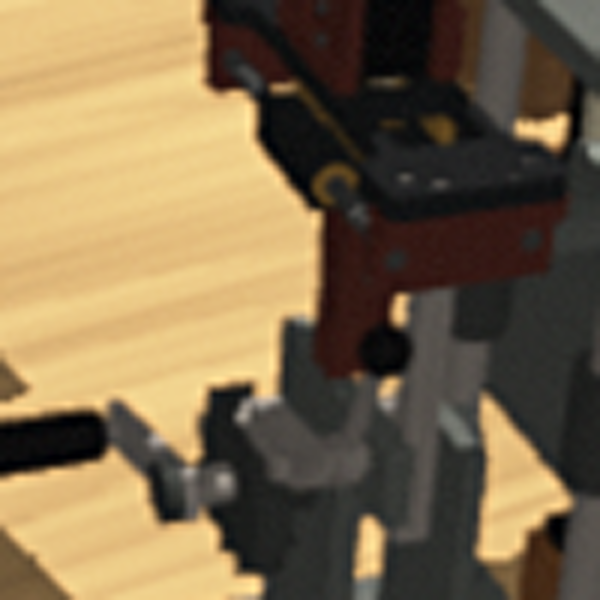

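```bash
python3 -m inch '[{"gripper":-1,"slide":[0,0.04,0],"yaw":0},{"gripper":-1,"slide":[0,0.06,0],"yaw":0},{"gripper":-1,"slide":[0,0.06,0],"yaw":0}]'
python3 -c "
from cell import r;from h import *
st(r)"
python3 -m inch '[{"gripper":-1,"slide":[0,0.02,0],"yaw":0},{"gripper":-1,"slide":[0,0.04,0],"yaw":0},{"gripper":-1,"slide":[0,0.04,0],"yaw":0}]'
python3 - <<'E'
from cell import r
from h import *
st(r)
s=r.camera("scene"); cv2.imwrite("pics/s6.png",cv2.resize(s["frame"][130:230,280:380],None,fx=6,fy=6,interpolation=cv2.INTER_CUBIC))
E
```

```text
clock: 7.67
ee_pos: [0.6458, 0.0412, 0.21]
eef_rot: [-3.142, 0.0, 1.341]
force: [-3.9, 0.3, -1.6]
grip_width: 0.0006
t 7.67 lift xyz mm [ 67.3 -33.9 210. ] F lift [-3.9 -0.6 -1.6] rot [-3.142  0.     1.341] w 0.0006
clock: 7.92
ee_pos: [0.6476, 0.0408, 0.21]
eef_rot: [-3.138, 0.0, 1.341]
force: [-8.8, 2.4, 1.2]
grip_width: 0.0005
t 7.92 lift xyz mm [ 69.1 -33.9 210. ] F lift [-9.1  0.4  1.2] rot [-3.138  0.     1.341] w 0.0005
```

View pics/s6.png

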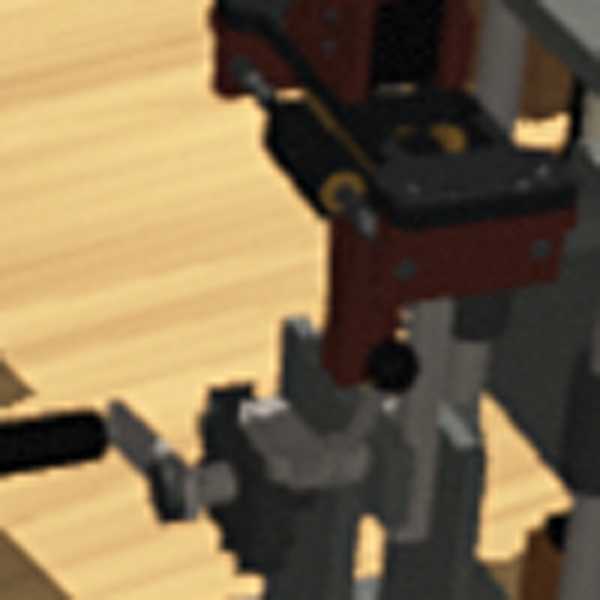

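```bash
python3 -m inch '[{"gripper":-1,"slide":[0,-0.15,0],"yaw":0},{"gripper":-1,"slide":[0,-0.25,0],"yaw":0},{"gripper":-1,"slide":[0,-0.25,-0.4],"yaw":0},{"gripper":-1,"slide":[0,-0.25,-0.8],"yaw":0},{"gripper":-1,"slide":[0,-0.25,-1],"yaw":0},{"gripper":-1,"slide":[0,-0.25,-1],"yaw":0}]'
python3 -m inch '[{"gripper":-0.5,"slide":[-0.4,-0.4,0],"yaw":0},{"gripper":0.2,"slide":[-0.8,-0.8,0],"yaw":0},{"gripper":0.2,"slide":[-0.8,-0.8,0],"yaw":0}]'
python3 -m inch '[{"gripper":0.2,"slide":[-0.3,-0.4,0],"yaw":0},{"gripper":0.2,"slide":[-0.53,-0.7,0],"yaw":0},{"gripper":0.2,"slide":[-0.53,-0.7,0],"yaw":0},{"gripper":0.2,"slide":[-0.53,-0.7,0],"yaw":0}]'
python3 - <<'E'
from cell import r
from h import *
st(r)
s=r.camera("scene"); cv2.imwrite("pics/s7.png",s["frame"][60:300,200:480].repeat(2,0).repeat(2,1))
w=r.camera("wrist"); cv2.imwrite("pics/w7.png",w["frame"])
E
```

```text
clock: 8.47
ee_pos: [0.6327, 0.0451, 0.2955]
eef_rot: [3.131, -0.003, 1.341]
force: [0.0, -0.1, -0.2]
grip_width: 0.0006
clock: 8.72
ee_pos: [0.5479, -0.0046, 0.2887]
eef_rot: [-3.139, 0.002, 1.34]
force: [0.2, 0.3, -0.7]
grip_width: 0.017
clock: 9.05
ee_pos: [0.488, -0.0316, 0.2901]
eef_rot: [3.14, -0.0, 1.339]
force: [0.4, 0.4, -0.2]
grip_width: 0.0438
t 9.05 lift xyz mm [ -69.8 -140.7  290.1] F lift [ 0.3  0.5 -0.2] rot [ 3.14  -0.     1.339] w 0.0438
```

View pics/s7.png

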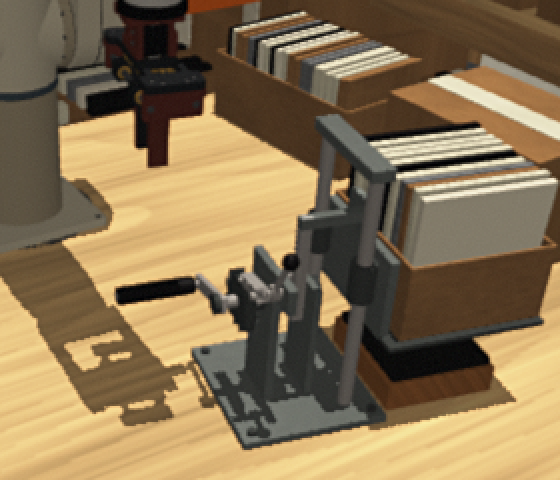

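View pics/w7.png

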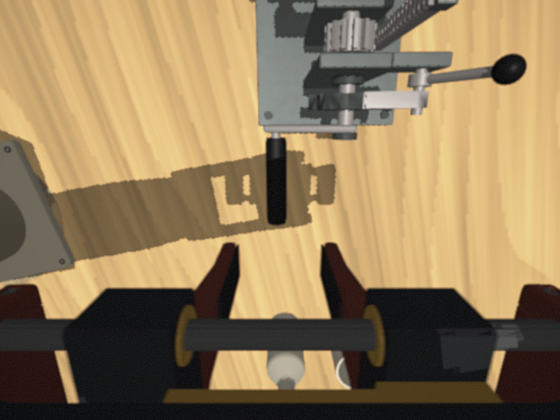

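```bash
python3 -m inch '[{"gripper":0.2,"slide":[0,-0.03,0.4],"yaw":0},{"gripper":0.2,"slide":[0,-0.03,0.8],"yaw":0},{"gripper":0.2,"slide":[0,-0.03,1],"yaw":0},{"gripper":0.2,"slide":[0,-0.03,1],"yaw":0}]'
python3 -m inch '[{"gripper":0.2,"slide":[0,0,0.2],"yaw":0},{"gripper":0.2,"slide":[0,0,0.4],"yaw":0},{"gripper":0.2,"slide":[0,0,0.5],"yaw":0},{"gripper":0.2,"slide":[0,0,0.5],"yaw":0}]'
python3 - <<'E'
from cell import r
from h import *
st(r)
s=r.camera("scene"); cv2.imwrite("pics/s8.png",cv2.resize(s["frame"][130:250,220:380],None,fx=5,fy=5,interpolation=cv2.INTER_CUBIC))
w=r.camera("wrist"); cv2.imwrite("pics/w8.png",w["frame"])
E
```

```text
clock: 9.48
ee_pos: [0.4846, -0.0299, 0.2063]
eef_rot: [-3.135, 0.001, 1.341]
force: [-0.2, -0.2, -0.1]
grip_width: 0.0529
clock: 9.82
ee_pos: [0.4861, -0.0303, 0.1691]
eef_rot: [-3.14, 0.0, 1.341]
force: [0.1, -0.6, 0.2]
grip_width: 0.0527
t 9.82 lift xyz mm [ -71.9 -139.9  169.1] F lift [ 0.3 -0.6  0.2] rot [-3.14   0.     1.341] w 0.0527
```

View pics/s8.png

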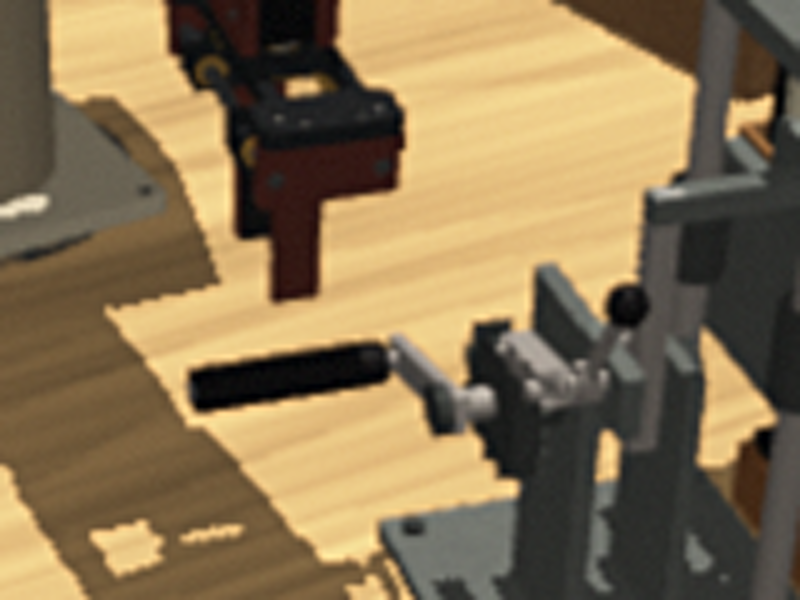

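View pics/w8.png

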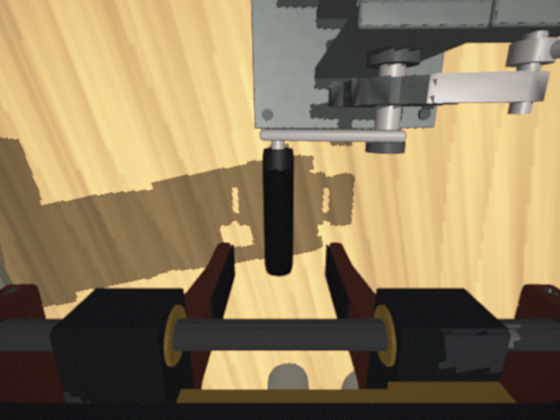

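```bash
python3 -m inch '[{"gripper":0.2,"slide":[0,0,0.2],"yaw":0},{"gripper":0.2,"slide":[0,0,0.4],"yaw":0},{"gripper":0.2,"slide":[0,0,0.6],"yaw":0},{"gripper":0.2,"slide":[0,0,0.8],"yaw":0},{"gripper":0.2,"slide":[0,0,1],"yaw":0},{"gripper":0.2,"slide":[0,0,1],"yaw":0},{"gripper":0.2,"slide":[0,0,1],"yaw":0}]'
python3 -m inch '[{"gripper":0.2,"slide":[0,0,0.08],"yaw":0},{"gripper":0.2,"slide":[0,0,0.08],"yaw":0}]'
python3 - <<'E'
from cell import r
from h import *
st(r)
s=r.camera("scene"); cv2.imwrite("pics/s9.png",cv2.resize(s["frame"][130:250,220:380],None,fx=5,fy=5,interpolation=cv2.INTER_CUBIC))
w=r.camera("wrist"); cv2.imwrite("pics/w9.png",w["frame"])
E
```

```text
clock: 10.5
ee_pos: [0.4864, -0.0306, 0.0905]
eef_rot: [3.142, -0.0, 1.341]
force: [-0.1, 1.7, -0.0]
grip_width: 0.0528
clock: 10.67
ee_pos: [0.4866, -0.0307, 0.0841]
eef_rot: [3.14, -0.0, 1.341]
force: [-0.4, 0.5, -0.0]
grip_width: 0.0526
t 10.67 lift xyz mm [ -71.3 -140.1   84.1] F lift [-0.5  0.4 -0. ] rot [ 3.14  -0.     1.341] w 0.0526
```

View pics/s9.png

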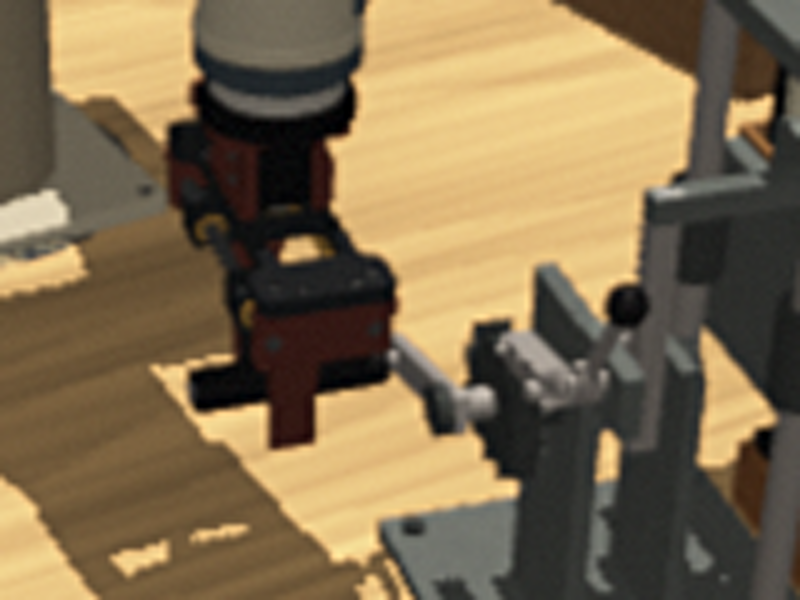

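View pics/w9.png

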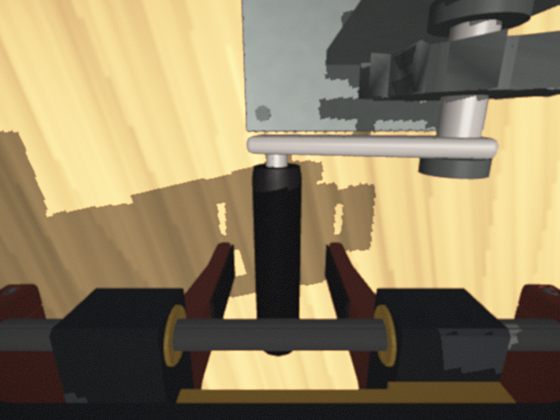

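```bash
python3 -m inch '[{"gripper":0.2,"slide":[0,-0.03,0.02],"yaw":0},{"gripper":-0.4,"slide":[0,-0.03,0.02],"yaw":0},{"gripper":-1,"slide":[0,-0.03,0.02],"yaw":0},{"gripper":-1,"slide":[0,-0.03,0.02],"yaw":0},{"gripper":-1,"slide":[0,-0.03,0.02],"yaw":0},{"gripper":-1,"slide":[0,-0.03,0.02],"yaw":0},{"gripper":-1,"slide":[0,-0.03,0.02],"yaw":0}]'
python3 -c "
from cell import r;from h import *
st(r)
w=r.camera('wrist'); cv2.imwrite('pics/w10.png',w['frame'])
st(r)"
```

```text
clock: 11.35
ee_pos: [0.4849, -0.0303, 0.0823]
eef_rot: [3.139, -0.0, 1.341]
force: [3.7, -1.0, -1.7]
grip_width: 0.0233
t 11.35 lift xyz mm [ -73.1 -140.2   82.3] F lift [ 3.9 -0.1 -1.7] rot [ 3.139 -0.     1.341] w 0.0233
t 11.4 lift xyz mm [ -73.1 -140.2   82.3] F lift [ 4.2 -0.7 -1.6] rot [ 3.139 -0.     1.341] w 0.0232
```

View pics/w10.png

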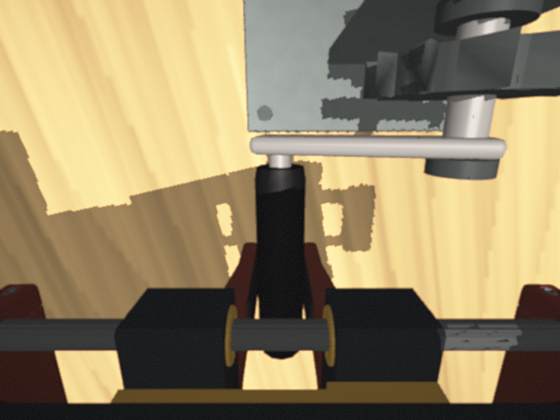

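```bash
python3 -m inch '[{"gripper":-1,"slide":[0,0.02,0.03],"yaw":0},{"gripper":-1,"slide":[0,0.03,0.06],"yaw":0},{"gripper":-1,"slide":[0,0.04,0.09],"yaw":0},{"gripper":-1,"slide":[0,0.05,0.12],"yaw":0},{"gripper":-1,"slide":[0,0.065,0.15],"yaw":0},{"gripper":-1,"slide":[0,0.08,0.18],"yaw":0},{"gripper":-1,"slide":[0,0.08,0.18],"yaw":0},{"gripper":-1,"slide":[0,0.08,0.18],"yaw":0}]'
python3 - <<'E'
from cell import r
from h import *
st(r)
s=r.camera("scene"); cv2.imwrite("pics/s11.png",cv2.resize(s["frame"][130:250,220:380],None,fx=5,fy=5,interpolation=cv2.INTER_CUBIC))
st(r)
E
```

```text
clock: 12.07
ee_pos: [0.4899, -0.0315, 0.0679]
eef_rot: [-3.141, 0.0, 1.341]
force: [-1.1, -0.4, 8.2]
grip_width: 0.023
t 12.07 lift xyz mm [ -68.  -140.2   67.9] F lift [-1.  -0.6  8.2] rot [-3.141  0.     1.341] w 0.023
t 12.12 lift xyz mm [ -68.  -140.2   67.9] F lift [-1.7 -0.3  8.2] rot [-3.141  0.     1.341] w 0.0233
```

View pics/s11.png

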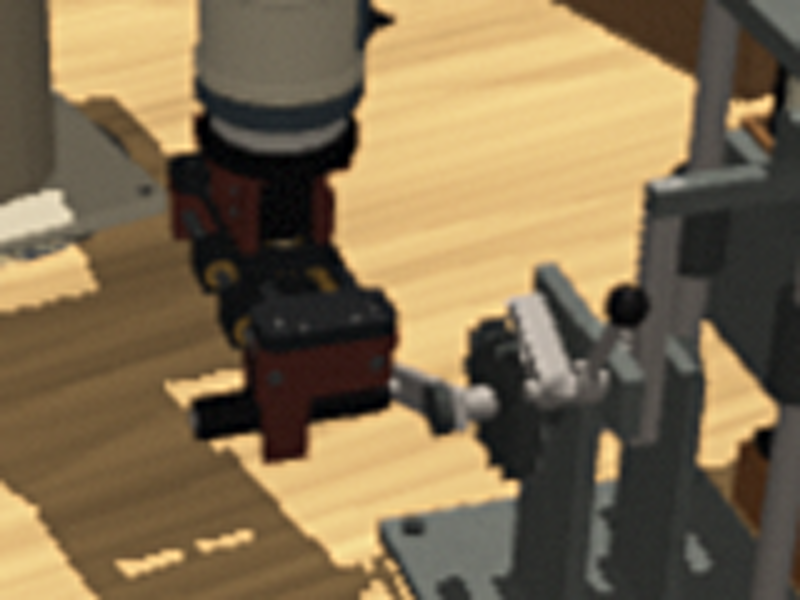

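```bash
cat > tab.py <<'E'
import numpy as np,sys
a,b,n=map(float,sys.argv[1:4])
for t in np.linspace(a,b,int(n)+1)[1:]:
    A,B=np.radians(a),np.radians(t); print(round(t,1),"[0,%.3f,%.3f]"%(75/80*(np.cos(B)-np.cos(A)),-75/80*(np.sin(B)-np.sin(A))))
E
python3 tab.py 206.5 171.5 10; python3 tab.py 171.5 131.5 10;  python3 tab.py 131.5 91.5 10; python3 tab.py 91.5 71.5 10
```

```text
203.0 [0,-0.024,-0.052]
199.5 [0,-0.045,-0.105]
196.0 [0,-0.062,-0.160]
192.5 [0,-0.076,-0.215]
189.0 [0,-0.087,-0.272]
185.5 [0,-0.094,-0.328]
182.0 [0,-0.098,-0.386]
178.5 [0,-0.098,-0.443]
175.0 [0,-0.095,-0.500]
171.5 [0,-0.088,-0.557]
167.5 [0,0.012,-0.064]
163.5 [0,0.028,-0.128]
159.5 [0,0.049,-0.190]
155.5 [0,0.074,-0.250]
151.5 [0,0.103,-0.309]
147.5 [0,0.137,-0.365]
143.5 [0,0.174,-0.419]
139.5 [0,0.214,-0.470]
135.5 [0,0.259,-0.519]
131.5 [0,0.306,-0.564]
127.5 [0,0.050,-0.042]
123.5 [0,0.104,-0.080]
119.5 [0,0.160,-0.114]
115.5 [0,0.218,-0.144]
111.5 [0,0.278,-0.170]
107.5 [0,0.339,-0.192]
103.5 [0,0.402,-0.209]
99.5 [0,0.466,-0.222]
95.5 [0,0.531,-0.231]
91.5 [0,0.597,-0.235]
89.5 [0,0.033,-0.000]
87.5 [0,0.065,0.001]
85.5 [0,0.098,0.003]
83.5 [0,0.131,0.006]
81.5 [0,0.163,0.010]
79.5 [0,0.195,0.015]
77.5 [0,0.227,0.022]
75.5 [0,0.259,0.030]
73.5 [0,0.291,0.038]
71.5 [0,0.322,0.048]
```

```bash
python3 -m inch '[{"gripper":-1,"slide":[0,-0.02,-0.05],"yaw":0},{"gripper":-1,"slide":[0,-0.045,-0.105],"yaw":0},{"gripper":-1,"slide":[0,-0.062,-0.16],"yaw":0},{"gripper":-1,"slide":[0,-0.076,-0.215],"yaw":0},{"gripper":-1,"slide":[0,-0.087,-0.272],"yaw":0},{"gripper":-1,"slide":[0,-0.094,-0.328],"yaw":0},{"gripper":-1,"slide":[0,-0.098,-0.386],"yaw":0},{"gripper":-1,"slide":[0,-0.098,-0.443],"yaw":0},{"gripper":-1,"slide":[0,-0.095,-0.5],"yaw":0},{"gripper":-1,"slide":[0,-0.088,-0.557],"yaw":0}]'
python3 - <<'E'
from cell import r
from h import *
st(r)
s=r.camera("scene"); cv2.imwrite("pics/s12.png",cv2.resize(s["frame"][110:260,220:400],None,fx=4,fy=4,interpolation=cv2.INTER_CUBIC))
st(r)
E
```

```text
clock: 12.95
ee_pos: [0.4843, -0.0303, 0.1132]
eef_rot: [3.139, -0.0, 1.341]
force: [2.6, -2.5, 6.6]
grip_width: 0.0235
t 12.95 lift xyz mm [ -73.6 -140.2  113.2] F lift [ 3.1 -1.9  6.6] rot [ 3.139 -0.     1.341] w 0.0235
t 13.0 lift xyz mm [ -73.3 -140.3  113.9] F lift [ 1.2 -1.7  9.1] rot [3.138 0.    1.341] w 0.0235
```

View pics/s12.png

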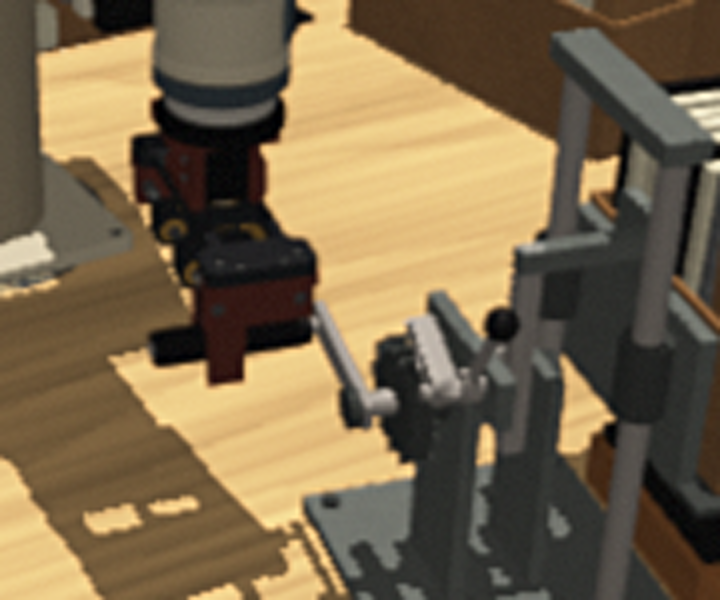

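```bash
python3 -m inch '[{"gripper":-1,"slide":[0,0.012,-0.064],"yaw":0},{"gripper":-1,"slide":[0,0.028,-0.128],"yaw":0},{"gripper":-1,"slide":[0,0.049,-0.19],"yaw":0},{"gripper":-1,"slide":[0,0.074,-0.25],"yaw":0},{"gripper":-1,"slide":[0,0.103,-0.309],"yaw":0},{"gripper":-1,"slide":[0,0.137,-0.365],"yaw":0},{"gripper":-1,"slide":[0,0.174,-0.419],"yaw":0},{"gripper":-1,"slide":[0,0.214,-0.47],"yaw":0},{"gripper":-1,"slide":[0,0.259,-0.519],"yaw":0},{"gripper":-1,"slide":[0,0.306,-0.564],"yaw":0}]'
python3 - <<'E'
from cell import r
from h import *
st(r)
E
```

```text
clock: 13.83
ee_pos: [0.5108, -0.0362, 0.1586]
eef_rot: [3.134, -0.001, 1.341]
force: [12.1, -2.9, -4.2]
grip_width: 0.0235
t 13.83 lift xyz mm [ -46.5 -140.   158.6] F lift [12.4 -0.1 -4.2] rot [ 3.134e+00 -1.000e-03  1.341e+00] w 0.0235
```

```bash
python3 -m inch '[{"gripper":-1,"slide":[0,0.056,-0.035],"yaw":0},{"gripper":-1,"slide":[0,0.114,-0.066],"yaw":0},{"gripper":-1,"slide":[0,0.175,-0.094],"yaw":0},{"gripper":-1,"slide":[0,0.238,-0.119],"yaw":0},{"gripper":-1,"slide":[0,0.298,-0.145],"yaw":0},{"gripper":-1,"slide":[0,0.359,-0.167],"yaw":0},{"gripper":-1,"slide":[0,0.422,-0.184],"yaw":0},{"gripper":-1,"slide":[0,0.486,-0.197],"yaw":0},{"gripper":-1,"slide":[0,0.551,-0.206],"yaw":0},{"gripper":-1,"slide":[0,0.617,-0.21],"yaw":0}]'
python3 - <<'E'
from cell import r
from h import *
st(r)
s=r.camera("scene"); cv2.imwrite("pics/s13.png",s["frame"][60:300,200:480].repeat(2,0).repeat(2,1))
st(r)
E
```

```text
clock: 14.67
ee_pos: [0.5574, -0.0471, 0.1747]
eef_rot: [3.137, -0.001, 1.341]
force: [7.3, -0.9, -2.2]
grip_width: 0.0237
t 14.67 lift xyz mm [   1.3 -139.9  174.7] F lift [ 7.3  0.8 -2.2] rot [ 3.137e+00 -1.000e-03  1.341e+00] w 0.0237
t 14.72 lift xyz mm [   2.4 -139.9  174.7] F lift [10.  -0.8 -2.9] rot [ 3.136e+00 -1.000e-03  1.341e+00] w 0.0229
```

View pics/s13.png

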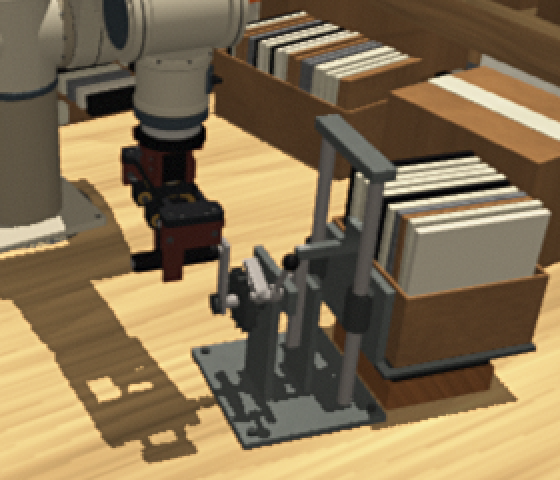

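```bash
python3 tab.py 88.5 66.5 10; python3 tab.py 66.5 46.5 10;python3 tab.py 46.5 26.5 10
```

```text
86.3 [0,0.036,0.002]
84.1 [0,0.072,0.005]
81.9 [0,0.108,0.009]
79.7 [0,0.143,0.015]
77.5 [0,0.178,0.022]
75.3 [0,0.213,0.030]
73.1 [0,0.248,0.040]
70.9 [0,0.282,0.051]
68.7 [0,0.316,0.064]
66.5 [0,0.349,0.077]
64.5 [0,0.030,0.014]
62.5 [0,0.059,0.028]
60.5 [0,0.088,0.044]
58.5 [0,0.116,0.060]
56.5 [0,0.144,0.078]
54.5 [0,0.171,0.097]
52.5 [0,0.197,0.116]
50.5 [0,0.222,0.136]
48.5 [0,0.247,0.158]
46.5 [0,0.272,0.180]
44.5 [0,0.023,0.023]
42.5 [0,0.046,0.047]
40.5 [0,0.068,0.071]
38.5 [0,0.088,0.096]
36.5 [0,0.108,0.122]
34.5 [0,0.127,0.149]
32.5 [0,0.145,0.176]
30.5 [0,0.162,0.204]
28.5 [0,0.179,0.233]
26.5 [0,0.194,0.262]
```

```bash
python3 -m inch '[{"gripper":-1,"slide":[0,0.036,0.004],"yaw":0},{"gripper":-1,"slide":[0,0.072,0.009],"yaw":0},{"gripper":-1,"slide":[0,0.108,0.014],"yaw":0},{"gripper":-1,"slide":[0,0.143,0.02],"yaw":0},{"gripper":-1,"slide":[0,0.178,0.027],"yaw":0},{"gripper":-1,"slide":[0,0.213,0.035],"yaw":0},{"gripper":-1,"slide":[0,0.248,0.045],"yaw":0},{"gripper":-1,"slide":[0,0.282,0.056],"yaw":0},{"gripper":-1,"slide":[0,0.316,0.068],"yaw":0},{"gripper":-1,"slide":[0,0.349,0.081],"yaw":0}]'
python3 - <<'E'
from cell import r
from h import *
st(r)
s=r.camera("scene"); cv2.imwrite("pics/s14.png",cv2.resize(s["frame"][200:270,360:490],None,fx=6,fy=6,interpolation=cv2.INTER_CUBIC))
st(r)
E
```

```text
clock: 15.55
ee_pos: [0.5852, -0.0535, 0.1685]
eef_rot: [3.136, -0.001, 1.341]
force: [8.3, -0.5, -0.1]
grip_width: 0.0234
t 15.55 lift xyz mm [  29.8 -139.8  168.5] F lift [ 8.2  1.4 -0.1] rot [ 3.136e+00 -1.000e-03  1.341e+00] w 0.0234
t 15.6 lift xyz mm [  30.3 -139.8  168.3] F lift [9.  0.7 0. ] rot [ 3.135e+00 -1.000e-03  1.341e+00] w 0.0232
```

View pics/s14.png

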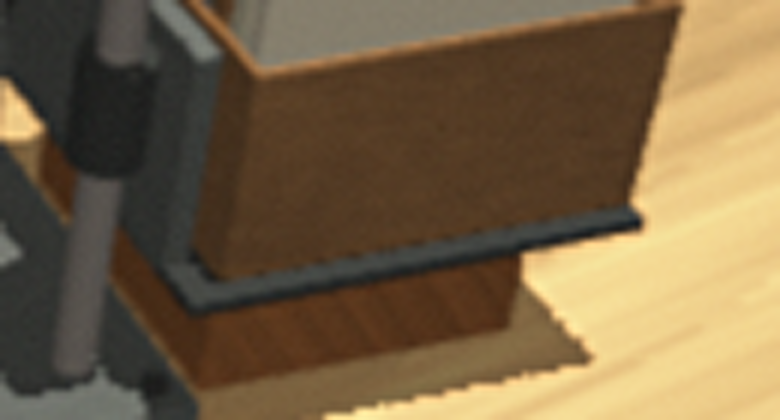

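```bash
python3 -m inch '[{"gripper":-1,"slide":[0,0.03,0.014],"yaw":0},{"gripper":-1,"slide":[0,0.059,0.028],"yaw":0},{"gripper":-1,"slide":[0,0.088,0.044],"yaw":0},{"gripper":-1,"slide":[0,0.116,0.06],"yaw":0},{"gripper":-1,"slide":[0,0.116,0.06],"yaw":0}]'
python3 - <<'E'
from cell import r
from h import *
st(r)
E
python3 tab.py 58.5 50.5 4; python3 tab.py 50.5 42.5 4;python3 tab.py 42.5 34.5 4; python3 tab.py 34.5 26.5 4;python3 tab.py 26.5 18.5 4;python3 tab.py 18.5 10.5 4
```

```text
clock: 16.02
ee_pos: [0.5946, -0.0556, 0.1635]
eef_rot: [3.135, -0.001, 1.341]
force: [10.3, -0.8, -0.4]
grip_width: 0.0233
t 16.02 lift xyz mm [  39.5 -139.8  163.5] F lift [10.2  1.5 -0.4] rot [ 3.135e+00 -1.000e-03  1.341e+00] w 0.0233
56.5 [0,0.028,0.018]
54.5 [0,0.055,0.036]
52.5 [0,0.081,0.056]
50.5 [0,0.106,0.076]
48.5 [0,0.025,0.021]
46.5 [0,0.049,0.043]
44.5 [0,0.072,0.066]
42.5 [0,0.095,0.090]
40.5 [0,0.022,0.025]
38.5 [0,0.042,0.050]
36.5 [0,0.062,0.076]
34.5 [0,0.081,0.102]
32.5 [0,0.018,0.027]
30.5 [0,0.035,0.055]
28.5 [0,0.051,0.084]
26.5 [0,0.066,0.113]
24.5 [0,0.014,0.030]
22.5 [0,0.027,0.060]
20.5 [0,0.039,0.090]
18.5 [0,0.050,0.121]
16.5 [0,0.010,0.031]
14.5 [0,0.019,0.063]
12.5 [0,0.026,0.095]
10.5 [0,0.033,0.127]
```

```bash
python3 -m inch '[{"gripper":-1,"slide":[0,0.03,0.014],"yaw":0},{"gripper":-1,"slide":[0,0.06,0.03],"yaw":0},{"gripper":-1,"slide":[0,0.088,0.049],"yaw":0},{"gripper":-1,"slide":[0,0.114,0.068],"yaw":0},{"gripper":-1,"slide":[0,0.114,0.068],"yaw":0}]'
python3 - <<'E'
from cell import r
from h import *
st(r)
E
```

```text
clock: 16.43
ee_pos: [0.6028, -0.0575, 0.1575]
eef_rot: [3.137, -0.001, 1.341]
force: [10.5, -1.0, -2.7]
grip_width: 0.023
t 16.43 lift xyz mm [  47.9 -139.8  157.5] F lift [10.5  1.4 -2.7] rot [ 3.137e+00 -1.000e-03  1.341e+00] w 0.023
```

```bash
python3 -m inch '[{"gripper":-1,"slide":[0,0.027,0.019],"yaw":0},{"gripper":-1,"slide":[0,0.053,0.039],"yaw":0},{"gripper":-1,"slide":[0,0.079,0.06],"yaw":0},{"gripper":-1,"slide":[0,0.104,0.084],"yaw":0},{"gripper":-1,"slide":[0,0.104,0.084],"yaw":0}]'
python3 - <<'E'
from cell import r
from h import *
st(r)
E
```

```text
clock: 16.85
ee_pos: [0.6102, -0.0592, 0.1502]
eef_rot: [3.138, -0.001, 1.341]
force: [9.3, -0.0, -4.8]
grip_width: 0.023
t 16.85 lift xyz mm [  55.5 -139.7  150.2] F lift [ 9.1  2.1 -4.8] rot [ 3.138e+00 -1.000e-03  1.341e+00] w 0.023
```

```bash
python3 -m inch '[{"gripper":-1,"slide":[0,0.023,0.024],"yaw":0},{"gripper":-1,"slide":[0,0.045,0.048],"yaw":0},{"gripper":-1,"slide":[0,0.066,0.073],"yaw":0},{"gripper":-1,"slide":[0,0.087,0.098],"yaw":0},{"gripper":-1,"slide":[0,0.087,0.098],"yaw":0}]'
python3 - <<'E'
from cell import r
from h import *
st(r)
s=r.camera("scene"); cv2.imwrite("pics/s15.png",cv2.resize(s["frame"][200:270,360:490],None,fx=6,fy=6,interpolation=cv2.INTER_CUBIC))
E
```

```text
clock: 17.27
ee_pos: [0.6165, -0.0607, 0.142]
eef_rot: [3.139, -0.001, 1.341]
force: [8.0, 0.3, -5.6]
grip_width: 0.0237
t 17.27 lift xyz mm [  62.  -139.7  142. ] F lift [ 7.7  2.2 -5.6] rot [ 3.139e+00 -1.000e-03  1.341e+00] w 0.0237
```

View pics/s15.png

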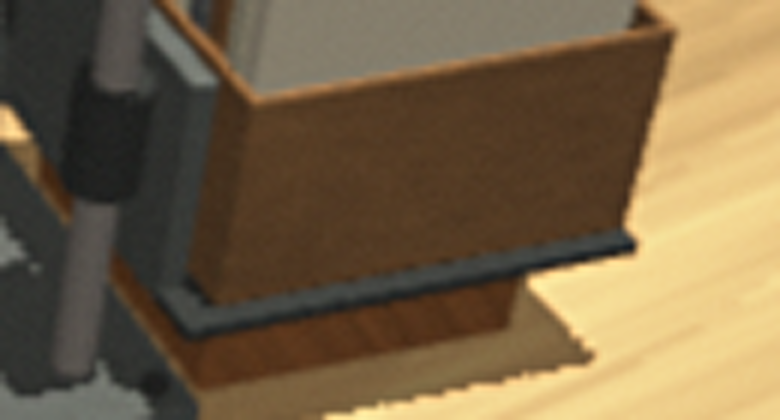

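```bash
python3 -m inch '[{"gripper":-1,"slide":[0,0.02,0.027],"yaw":0},{"gripper":-1,"slide":[0,0.039,0.054],"yaw":0},{"gripper":-1,"slide":[0,0.057,0.082],"yaw":0},{"gripper":-1,"slide":[0,0.073,0.11],"yaw":0},{"gripper":-1,"slide":[0,0.073,0.11],"yaw":0}]'
python3 - <<'E'
from cell import r
from h import *
st(r)
E
```

```text
clock: 17.73
ee_pos: [0.6217, -0.0618, 0.1329]
eef_rot: [3.14, -0.001, 1.341]
force: [8.6, 0.9, -5.7]
grip_width: 0.0239
t 17.73 lift xyz mm [  67.3 -139.7  132.9] F lift [ 8.1  2.8 -5.7] rot [ 3.140e+00 -1.000e-03  1.341e+00] w 0.0239
```

```bash
python3 -m inch '[{"gripper":-1,"slide":[0,0.018,0.03],"yaw":0},{"gripper":-1,"slide":[0,0.036,0.06],"yaw":0},{"gripper":-1,"slide":[0,0.05,0.09],"yaw":0},{"gripper":-1,"slide":[0,0.062,0.12],"yaw":0},{"gripper":-1,"slide":[0,0.062,0.12],"yaw":0}]'
python3 - <<'E'
from cell import r
from h import *
st(r)
E
```

```text
clock: 18.15
ee_pos: [0.6256, -0.0627, 0.1228]
eef_rot: [-3.141, -0.001, 1.341]
force: [5.0, 2.7, -6.4]
grip_width: 0.0233
t 18.15 lift xyz mm [  71.3 -139.7  122.8] F lift [ 4.3  3.8 -6.4] rot [-3.141e+00 -1.000e-03  1.341e+00] w 0.0233
```

```bash
python3 -m inch '[{"gripper":-1,"slide":[0,0.006,0.016],"yaw":0},{"gripper":-1,"slide":[0,0.011,0.032],"yaw":0},{"gripper":-1,"slide":[0,0.016,0.048],"yaw":0},{"gripper":-1,"slide":[0,0.02,0.063],"yaw":0},{"gripper":-1,"slide":[0,0.02,0.063],"yaw":0}]'
python3 - <<'E'
from cell import r
from h import *
st(r)
s=r.camera("scene"); cv2.imwrite("pics/s16.png",cv2.resize(s["frame"][200:270,360:490],None,fx=6,fy=6,interpolation=cv2.INTER_CUBIC))
st(r)
E
```

```text
clock: 18.57
ee_pos: [0.6267, -0.0631, 0.119]
eef_rot: [-3.141, -0.001, 1.341]
force: [3.0, 4.0, -3.1]
grip_width: 0.0236
t 18.57 lift xyz mm [  72.5 -139.7  119. ] F lift [ 2.   4.6 -3.1] rot [-3.141e+00 -1.000e-03  1.341e+00] w 0.0236
t 18.62 lift xyz mm [  72.4 -139.7  119.1] F lift [ 1.5  4.8 -3.5] rot [-3.141e+00 -1.000e-03  1.341e+00] w 0.023
```

View pics/s16.png

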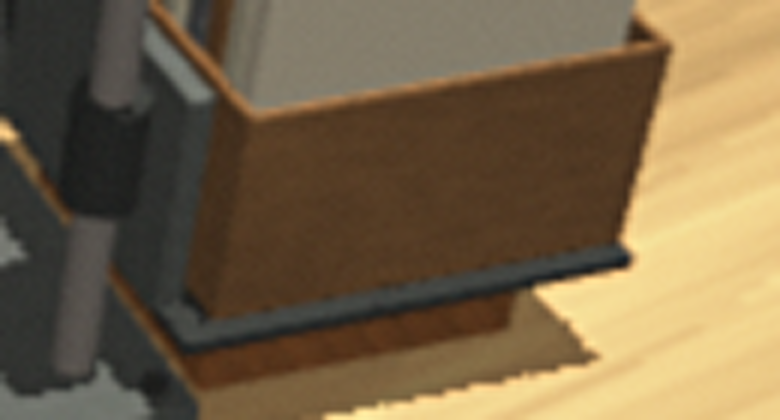

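```bash
python3 -m inch '[{"gripper":-1,"slide":[0,0.004,0.014],"yaw":0},{"gripper":-1,"slide":[0,0.007,0.028],"yaw":0},{"gripper":-1,"slide":[0,0.009,0.042],"yaw":0},{"gripper":-1,"slide":[0,0.011,0.055],"yaw":0},{"gripper":-1,"slide":[0,0.011,0.055],"yaw":0},{"gripper":-1,"slide":[0,0.011,0.055],"yaw":0}]'
python3 - <<'E'
from cell import r
from h import *
st(r)
s=r.camera("wrist"); cv2.imwrite("pics/w17.png",s["frame"])
st(r)
E
```

```text
clock: 19.12
ee_pos: [0.6276, -0.0632, 0.1152]
eef_rot: [-3.141, -0.001, 1.341]
force: [1.8, 4.8, 0.6]
grip_width: 0.0234
t 19.12 lift xyz mm [  73.4 -139.7  115.2] F lift [0.7 5.1 0.6] rot [-3.141e+00 -1.000e-03  1.341e+00] w 0.0234
t 19.17 lift xyz mm [  73.4 -139.7  115.3] F lift [0.2 5.7 0.8] rot [-3.141e+00 -1.000e-03  1.341e+00] w 0.0234
```

```bash
python3 -m inch '[{"gripper":-1,"slide":[0,0.001,0.01],"yaw":0},{"gripper":-1,"slide":[0,0.001,0.012],"yaw":0},{"gripper":-1,"slide":[0,0.001,0.012],"yaw":0},{"gripper":-1,"slide":[0,0.001,0.012],"yaw":0}]'
python3 - <<'E'
from cell import r
from h import *
st(r)
s=r.camera("scene"); cv2.imwrite("pics/s18.png",s["frame"][60:300,200:480].repeat(2,0).repeat(2,1)); 
import pickle; pickle.dump(s,open("c18.pkl","wb"))
st(r)
E
```

```text
clock: 19.5
ee_pos: [0.6277, -0.0633, 0.1145]
eef_rot: [-3.141, -0.001, 1.341]
force: [-0.1, 4.4, 1.2]
grip_width: 0.0237
t 19.5 lift xyz mm [  73.5 -139.7  114.5] F lift [-1.1  4.3  1.2] rot [-3.141e+00 -1.000e-03  1.341e+00] w 0.0237
t 19.55 lift xyz mm [  73.5 -139.7  114.5] F lift [0.  4.7 1.7] rot [-3.141e+00 -1.000e-03  1.341e+00] w 0.0236
```

View pics/s18.png

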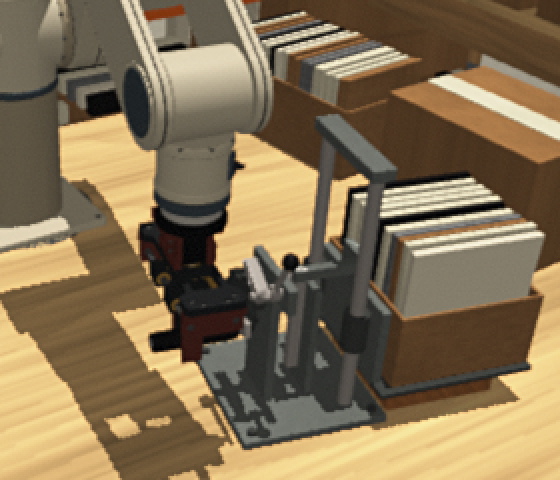

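```bash
python3 -m inch '[{"gripper":-0.3,"slide":[0,0,0],"yaw":0},{"gripper":-0.1,"slide":[0,0,0],"yaw":0},{"gripper":0.1,"slide":[0,0,0],"yaw":0},{"gripper":0.3,"slide":[0,0,0],"yaw":0},{"gripper":0.3,"slide":[0,0,0],"yaw":0},{"gripper":0.3,"slide":[0,0,0],"yaw":0}]'
python3 - <<'E'
from cell import r
from h import *
st(r)
s=r.camera("scene"); w=r.camera("wrist"); cv2.imwrite("pics/w19.png",w["frame"]); cv2.imwrite("pics/s19.png",s["frame"][60:300,200:480].repeat(2,0).repeat(2,1)); 
E
```

```text
clock: 20.05
ee_pos: [0.6277, -0.0641, 0.1139]
eef_rot: [-3.141, 0.0, 1.341]
force: [0.4, -0.8, -0.7]
grip_width: 0.0561
t 20.05 lift xyz mm [  73.7 -140.5  113.9] F lift [ 0.6 -0.7 -0.7] rot [-3.141  0.     1.341] w 0.0561
```

View pics/w19.png

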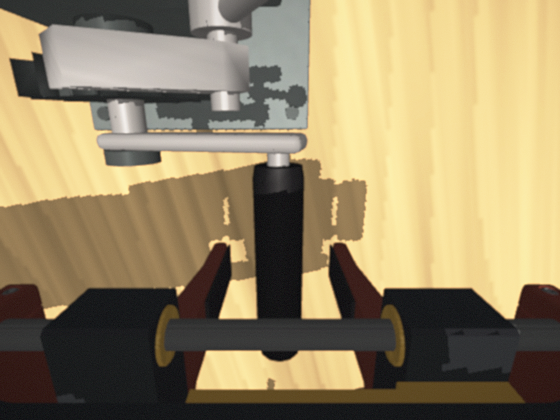

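View pics/s19.png

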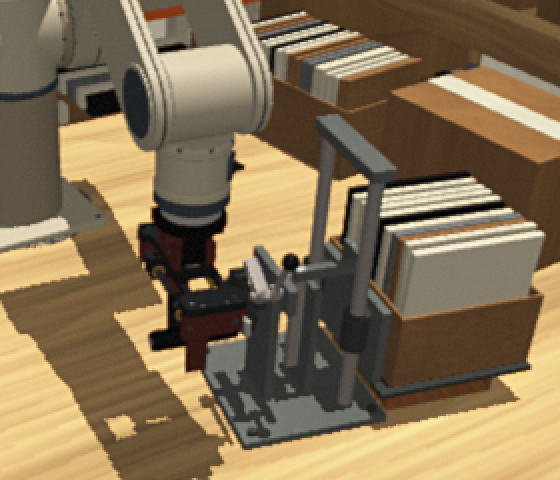

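```bash
for i in 1 2; do python3 -m inch '[{"gripper":0.3,"slide":[0,0,-0.25],"yaw":0},{"gripper":0.3,"slide":[0,0,-0.5],"yaw":0},{"gripper":0.3,"slide":[0,0,-0.75],"yaw":0},{"gripper":0.3,"slide":[0,0,-1],"yaw":0},{"gripper":0.3,"slide":[0,0,-1],"yaw":0},{"gripper":0.3,"slide":[0,0,-1],"yaw":0}]'; done
python3 - <<'E'
from cell import r
from h import *
import pickle
st(r)
s=r.camera("scene"); cv2.imwrite("pics/s20.png",s["frame"])
s0=pickle.load(open("c18.pkl","rb"))
cv2.imwrite("pics/s20b.png",np.hstack([cv2.resize(c["frame"][180:270,360:490],None,fx=3,fy=3) for c in (s0,s)]))
a,b=[cv2.cvtColor(c["frame"][150:260,380:490],cv2.COLOR_BGR2GRAY).astype(np.float32) for c in (s0,s)]
print(cv2.phaseCorrelate(a,b))
E
```

```text
clock: 20.65
ee_pos: [0.6285, -0.064, 0.1949]
eef_rot: [3.139, -0.0, 1.341]
force: [-0.1, 0.6, -0.8]
grip_width: 0.0572
clock: 21.15
ee_pos: [0.6278, -0.0639, 0.2733]
eef_rot: [3.142, 0.0, 1.341]
force: [-0.4, 0.2, -0.6]
grip_width: 0.0574
t 21.15 lift xyz mm [  73.8 -140.3  273.3] F lift [-0.4  0.1 -0.6] rot [3.142 0.    1.341] w 0.0574
((0.021144316189371182, -0.1520622906873399), 1.0483766199482811)
```

View pics/s20.png

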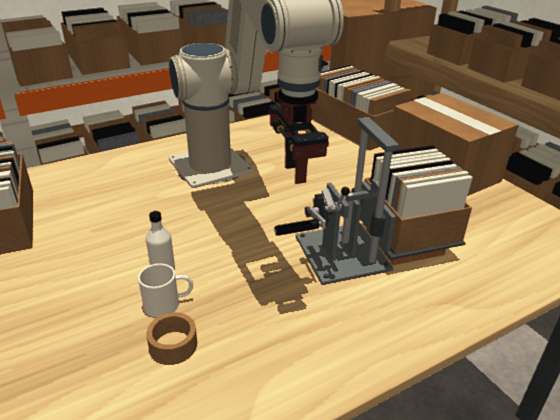

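```bash
python3 -m inch '[{"gripper":0.3,"slide":[0,0,0],"yaw":0},{"gripper":0.3,"slide":[0,0,0],"yaw":0},{"gripper":0.3,"slide":[0,0,0],"yaw":0},{"gripper":0.3,"slide":[0,0,0],"yaw":0},{"gripper":0.3,"slide":[0,0,0],"yaw":0},{"gripper":0.3,"slide":[0,0,0],"yaw":0}]'
python3 - <<'E'
from cell import r
from h import *
a=cv2.cvtColor(cv2.imread("pics/s20.png"),cv2.COLOR_BGR2GRAY).astype(np.float32)
s=r.camera("scene"); b=cv2.cvtColor(s["frame"],cv2.COLOR_BGR2GRAY).astype(np.float32)
for n,(y0,y1,x0,x1) in dict(box=(150,260,380,490),crank=(205,245,265,330),lever=(180,205,330,360)).items():
    print(n,cv2.phaseCorrelate(a[y0:y1,x0:x1].copy(),b[y0:y1,x0:x1].copy()), np.abs(a-b)[y0:y1,x0:x1].mean())
g=b[180:202,335:358]; m=(s["frame"].max(2)<45)[180:202,335:358]; v,u=np.nonzero(m); print("ball px",u.mean()+335,v.mean()+180)
st(r)
E
```

```text
clock: 21.7
ee_pos: [0.6278, -0.0639, 0.2737]
eef_rot: [-3.141, 0.0, 1.341]
force: [0.4, 0.7, -0.3]
grip_width: 0.0571
box ((-0.017560930838151023, -0.005158451356741978), 1.0046624289618598) 1.0994215
crank ((0.00666564296930261, -0.02173393358340192), 1.0027767244312498) 1.0980769
lever ((-0.009477987872390514, 0.5361667158586574), 0.996411027431488) 1.1453333
ball px 345.4259259259259 191.35185185185185
t 21.75 lift xyz mm [  73.8 -140.2  273.9] F lift [ 0.3 -0.6 -0.2] rot [-3.141  0.     1.341] w 0.0571
```

```bash
python3 -c "
from cell import r
print(r.finish_job())"
```

```text
the job is handed in; nothing more can be done
None
```

The deck is resting on the rubber pad with the lever fully over, and I handed the job in at about 22 s of the 70 s allowed.

**What I did:** I pushed the lever until it met its stop at about 9 N. I then gripped the crank and wound it up about 0.2 rad, and the picture showed the pawl lift clear. I let the crank turn back in slow steps until the handle pull dropped from about 9 N to zero, at roughly 70 mm of travel. I pressed about 1 mm further at the handle, then let go and raised the arm straight up.

**Last checks:**
- **Box and crank:** they did not move over the last half second. On release the deck rose about 0.15 px, a fraction of a millimetre.
- **Lever:** the ball is within about 1 px of where it should be at 1.0 rad. An image comparison of that area gave a 0.5 px shift, but the picture there changed no more than the noise, so I treated it as an artefact.
- **Robot:** it touches nothing, and the wrist force is near zero.
- **Other objects:** I never went near the bottle, mug or tape, and they look unmoved in the last picture. I did not measure their positions.

**Where things disagreed:**
- **Gripper height:** the reported tool height was about 29 mm below where the cameras showed the gripper. My first pass at the lever therefore went over the ball without touching it. I allowed for the difference after that.
- **Handle side force:** while I held the handle near the bottom, there was an unexplained force of about 5 N along it. It went away when I let go.
- **Not measured directly:** pad squeeze and deck speed. From the handle travel after contact I estimate a bit over 2 mm of squeeze, and about 0.02 m/s for the deck at its fastest.

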